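Gauge the shoe-cabinet pivot sleeves and lock up the good ones

ROBOT

A 7-joint arm with a two-finger parallel gripper is mounted at the origin on the work surface. World frame = base frame: x ahead of the robot, y to its left, z up, the work surface at z = 0. Lengths are in m, angles in rad, forces in N, time in s.
With the tool pointing down it reaches from about 0.35 to 0.9 m from the base axis. Payload 8.1 kg.
Tool frame: the origin (TCP) lies at the very end of the fingers, on their centre line; the grasp point (between the pads) lies 19 mm behind it (ctrl.tcp_to_grasp is the distance from the TCP to the grasp point, in m); z points along the fingers, y is the line along which they close (so a half turn about z gives the same grasp; the last joint's range is limited). The gripper opens to 92 mm and grips with 3 to 60 N. Pads are 19 mm wide; open, the fingers measure 130 mm over their backs; the gripper's body (75 mm by 190 mm) begins 47 mm behind the grasp point.
Start: joints at [-1.294, 0.434, 0.025, 1.573, -0.012, 1.134, -0.075], TCP at [0.232, 0.58, 0.227] pointing down, gripper open.
Joint ranges: [-2.62, 2.62], [-0.44, 2.09], [-1.27, 1.32], [0.08, 2.57], [-1.32, 4.46], [0.12, 2], [-2.74, 2.74]. Speed limits (rad/s): [2.22, 2.22, 3.01, 3.01, 3.14, 3.14, 3.14].

INTERFACE

Orientations are given as a unit quaternion [x, y, z, w].
In Python, from cell import ctrl, cams gives the robot as it stands.
- The arm moves only by the tool arm_command, never from a script. Its arguments are lists of equal length, an entry for each row: "slide": the shift along the tool's x, y, z as a fraction of full scale, a list of three; "rot": the turn, a rotation vector about the tool's x, y, z as a fraction of full scale, a list of three. A call has 1 to 10 rows; each row is the pose to reach, as a shift and turn from the pose commanded when the call began, along the tool's axes at that moment; what a row does not reach only later rows make up. Full scale, the value 1, is 25 cm for a shift and 0.5 rad for a turn. A row lasts 1/8 s, in which the tool goes at most 62.5 mm and 10.7 degrees, less where a joint would pass 70% of its speed; a pose out of reach is approached as far as the arm can. A call with a number of a shift or a turn outside -1 to 1 is refused whole. A call with a gripper value outside its range is refused whole. "jaw" is the closure, from 0 (fully open) to 1 (shut), set as the call begins (left out, the last holds). The fingers move at their own pace and stop on an object; "grip_force" is the grip in N (left out, the last holds). Time passes only in rows, so rows that repeat a pose let the fingers close. It gives the time, the measured TCP pose, the force, the opening and the grip force at its end, in the units of the state.
- ctrl.state(): the state, without advancing time (a new reading comes with each control period).
- cams.read_camera(name): name is "scene" or "top"; returns a dict with "frame" (384x512x3 uint8, red, green, blue), "vertical_fov" (degrees; the focal length in pixels is half the picture's height over the tangent of half this angle, whatever the lens; pixels are square), "cx", "cy" (the principal point, pixels), "extrinsics" (4x4, takes a point from camera to world coordinates). Camera axes: x right, y down, z forward; pixel columns grow to the right and rows downward; lengths in m; the calibration is good to about 2 mm. A picture is of the moment at which its call begins. There is no depth.
- ctrl.hand_in(): hands the job in; it is judged then, once.
The state is a dict: "time": time; "q": joint angles; "qd": joint speeds; "effort": joint torques, N m; "eef_pos": TCP position; "eef_rot": TCP orientation; "wrist_force": force on the tool from outside, world axes, zero at the start; "torque": the same for the moment, N m; "opening": finger opening in m; "grip_force": force on a finger pad.
Only numpy, scipy, OpenCV 4.12 (cv2) and the standard library are available. Lean on these libraries where they do the work, as an engineer would, in place of code of your own. Each camera call takes 0.05 s, during which the arm holds its last target. There are 200 camera calls.

TASK

Try each loose white sleeve upright on the steel gauge pin, one at a time from the shortest to the longest, lowering it as far as it will go: a sleeve that goes right down to the base plate belongs in the wooden spares case, one that stops partway in the black mail tray. When every sleeve has been sorted, close the case's lid fully and then turn the turnbutton across it to secure it. Leave everything else on the cabinet where it is.

Things in the scene. Friction and masses are not known exactly. Their poses are not given: they have to be found in the camera images.
- sleeve_20_p: white plastic sleeve 20 mm long, outer diameter 30, bore 18, standing on end; origin at the centre of its underside, z along its axis. p and q look alike: at most one of the two is there (the other reads None). Either may fit the pin or not: a misfit has a narrow step (3 mm thick, 9 mm opening) inside at half its length, which stops it on the pin's top
- sleeve_20_q: white plastic sleeve 20 mm long, outer diameter 30, bore 18, standing on end; origin at the centre of its underside, z along its axis. p and q look alike: at most one of the two is there (the other reads None). Either may fit the pin or not: a misfit has a narrow step (3 mm thick, 9 mm opening) inside at half its length, which stops it on the pin's top
- sleeve_26_p: white plastic sleeve 26 mm long, outer diameter 30, bore 18, standing on end; origin at the centre of its underside, z along its axis. p and q look alike: at most one of the two is there (the other reads None). Either may fit the pin or not: a misfit has a narrow step (3 mm thick, 9 mm opening) inside at half its length, which stops it on the pin's top
- sleeve_26_q: white plastic sleeve 26 mm long, outer diameter 30, bore 18, standing on end; origin at the centre of its underside, z along its axis. p and q look alike: at most one of the two is there (the other reads None). Either may fit the pin or not: a misfit has a narrow step (3 mm thick, 9 mm opening) inside at half its length, which stops it on the pin's top
- sleeve_32_p: white plastic sleeve 32 mm long, outer diameter 30, bore 18, standing on end; origin at the centre of its underside, z along its axis. p and q look alike: at most one of the two is there (the other reads None). Either may fit the pin or not: a misfit has a narrow step (3 mm thick, 9 mm opening) inside at half its length, which stops it on the pin's top
- sleeve_32_q: white plastic sleeve 32 mm long, outer diameter 30, bore 18, standing on end; origin at the centre of its underside, z along its axis. p and q look alike: at most one of the two is there (the other reads None). Either may fit the pin or not: a misfit has a narrow step (3 mm thick, 9 mm opening) inside at half its length, which stops it on the pin's top
- sleeve_38_p: white plastic sleeve 38 mm long, outer diameter 30, bore 18, standing on end; origin at the centre of its underside, z along its axis. p and q look alike: at most one of the two is there (the other reads None). Either may fit the pin or not: a misfit has a narrow step (3 mm thick, 9 mm opening) inside at half its length, which stops it on the pin's top
- sleeve_38_q: white plastic sleeve 38 mm long, outer diameter 30, bore 18, standing on end; origin at the centre of its underside, z along its axis. p and q look alike: at most one of the two is there (the other reads None). Either may fit the pin or not: a misfit has a narrow step (3 mm thick, 9 mm opening) inside at half its length, which stops it on the pin's top
- gauge: fixed steel gauge: base plate 60 x 60 x 12 mm with an upright round pin at its centre, pin diameter 15 mm (last 3 mm tapered to 13), pin top 48 mm above the cabinet; origin at the centre of the underside
- gauge_foot (a point): foot of the pin, centre of the base plate's upper face, 12 mm above the cabinet; the pin rises 36 mm above it. A fitting sleeve comes down until its underside is here; a misfit of length L stops with its underside 36 - (L/2 - 1.5) mm above here
- case: fixed wooden spares case, outside 180 (x) x 190 (y) x 50 mm high, walls and floor 5 mm, open on top; origin at the centre of its underside; -x is its front, where a wooden post (22 x 30 mm, 58.5 mm high, its centre 101 mm in front of the origin) carries the turnbutton
- case_floor (a point): centre of the case's inner floor, 5 mm above the cabinet, axes as the case; the inside is 170 (x) x 180 (y) mm and 45 mm deep
- case_lid (a joint): lid of the case, a flat wooden panel 180 x 190 x 8 mm without handle, hinged along the case's far (+x) top edge. 0 closed, about 1.57 upright, up to 1.9; starts at 1.6 to 1.8, leaning back. Stiff hinge (0.14 N m), stays where it is left; pushed by its outer face (the far side when open), it swings towards -x and down
- lid_hinge (a point): middle of the lid's hinge line (which runs along the case's y), 90 mm behind the case's origin and 50.5 mm above the cabinet. The lid's inner face passes through it, the outer face is 8 mm outside
- turnbutton (a joint): brass turnbutton, a bar 52 mm long, 12 mm wide and 14 mm high, turning about a vertical axis near one end (stiff, 0.04 N m, stays where left). 0: the bar points along the case's +y, beside the lid; it turns clockwise seen from above, to 1.57: the bar points along the case's +x, across the closed lid's front edge. Starts at 0 to 0.3
- turn_pivot (a point): on the turnbutton's axis, level with the bar's underside, 60.5 mm above the cabinet (2 mm above the closed lid). The bar reaches 43 mm from the axis one way and 9 mm the other
- mail_tray: fixed black plastic mail tray, outside 130 (x) x 220 (y) x 30 mm high, walls and floor 4 mm, open on top; origin at the centre of its underside
- mail_tray_in (a point): centre of the mail tray's inner floor, 4 mm above the cabinet, axes as the tray
- clip: bystander: steel bulldog clip lying flat, 50 mm wide, 12 mm high, among the sleeves; origin at the centre of its underside
- key_cover: bystander: orange hard silicone key cover, about 66 x 34 x 14 mm; origin at the centre of the underside of its wide part
- diffuser: bystander: capped frosted glass diffuser bottle, 64 mm diameter, 130 mm high; origin at the centre of its underside
- bell: bystander: white ceramic bell figurine, 62 mm diameter, 88 mm high; origin at the centre of its underside
- shoe_brush: bystander: wooden shoe brush, 50 x 140 mm, 40 mm high; origin at the centre of its underside
Not all that is in view belongs to the job. Of the things shaped like the gauge, the steel one is meant.

How it is judged:
On the way, in this order (a step that is already met when the one before it is completed fails the run):
1. the 20 mm sleeve, if there is one, is upright over the gauge pin, as far down as it will go (((horizontal distance between sleeve_20_p and gauge_foot below 0.005 m and z of sleeve_20_p in the frame of gauge_foot below 0.0315 m and angle between sleeve_20_p's own z axis and vertical below 0.15 rad) or (horizontal distance between sleeve_20_q and gauge_foot below 0.005 m and z of sleeve_20_q in the frame of gauge_foot below 0.004 m and angle between sleeve_20_q's own z axis and vertical below 0.15 rad))), for 0.2 s.
2. the 26 mm sleeve, if there is one, is upright over the gauge pin, as far down as it will go (((horizontal distance between sleeve_26_p and gauge_foot below 0.005 m and z of sleeve_26_p in the frame of gauge_foot below 0.004 m and angle between sleeve_26_p's own z axis and vertical below 0.15 rad) or (horizontal distance between sleeve_26_q and gauge_foot below 0.005 m and z of sleeve_26_q in the frame of gauge_foot below 0.0285 m and angle between sleeve_26_q's own z axis and vertical below 0.15 rad))), for 0.2 s.
3. the 32 mm sleeve, if there is one, is upright over the gauge pin, as far down as it will go (((horizontal distance between sleeve_32_p and gauge_foot below 0.005 m and z of sleeve_32_p in the frame of gauge_foot below 0.004 m and angle between sleeve_32_p's own z axis and vertical below 0.15 rad) or (horizontal distance between sleeve_32_q and gauge_foot below 0.005 m and z of sleeve_32_q in the frame of gauge_foot below 0.0255 m and angle between sleeve_32_q's own z axis and vertical below 0.15 rad))), for 0.2 s.
4. the 38 mm sleeve, if there is one, is upright over the gauge pin, as far down as it will go (((horizontal distance between sleeve_38_p and gauge_foot below 0.005 m and z of sleeve_38_p in the frame of gauge_foot below 0.0225 m and angle between sleeve_38_p's own z axis and vertical below 0.15 rad) or (horizontal distance between sleeve_38_q and gauge_foot below 0.005 m and z of sleeve_38_q in the frame of gauge_foot below 0.004 m and angle between sleeve_38_q's own z axis and vertical below 0.15 rad))), for 0.2 s.
5. every sleeve is in its place and the lid is closed while the turnbutton is still clear of it (x of sleeve_20_p in the frame of mail_tray_in between -0.061 and 0.061 m and y of sleeve_20_p in the frame of mail_tray_in between -0.106 and 0.106 m and z of sleeve_20_p in the frame of mail_tray_in between -0.01 and 0.035 m and x of sleeve_20_q in the frame of case_floor between -0.085 and 0.085 m and y of sleeve_20_q in the frame of case_floor between -0.09 and 0.09 m and z of sleeve_20_q in the frame of case_floor between -0.01 and 0.035 m and x of sleeve_26_p in the frame of case_floor between -0.085 and 0.085 m and y of sleeve_26_p in the frame of case_floor between -0.09 and 0.09 m and z of sleeve_26_p in the frame of case_floor between -0.01 and 0.035 m and x of sleeve_26_q in the frame of mail_tray_in between -0.061 and 0.061 m and y of sleeve_26_q in the frame of mail_tray_in between -0.106 and 0.106 m and z of sleeve_26_q in the frame of mail_tray_in between -0.01 and 0.035 m and x of sleeve_32_p in the frame of case_floor between -0.085 and 0.085 m and y of sleeve_32_p in the frame of case_floor between -0.09 and 0.09 m and z of sleeve_32_p in the frame of case_floor between -0.01 and 0.035 m and x of sleeve_32_q in the frame of mail_tray_in between -0.061 and 0.061 m and y of sleeve_32_q in the frame of mail_tray_in between -0.106 and 0.106 m and z of sleeve_32_q in the frame of mail_tray_in between -0.01 and 0.035 m and x of sleeve_38_p in the frame of mail_tray_in between -0.061 and 0.061 m and y of sleeve_38_p in the frame of mail_tray_in between -0.106 and 0.106 m and z of sleeve_38_p in the frame of mail_tray_in between -0.01 and 0.035 m and x of sleeve_38_q in the frame of case_floor between -0.085 and 0.085 m and y of sleeve_38_q in the frame of case_floor between -0.09 and 0.09 m and z of sleeve_38_q in the frame of case_floor between -0.01 and 0.035 m and value of joint case_lid below 0.06 rad and value of joint turnbutton below 0.5 rad), for 0.2 s.
6. the turnbutton is turned across the lid (value of joint turnbutton above 1.2 rad and value of joint case_lid below 0.06 rad), for 0.2 s.
At the end, for the whole second after the job is handed in: Every sleeve present that fits the pin is inside the case and every misfit inside the mail tray, all at rest; the lid is closed (within 0.06 rad) and the turnbutton is turned at least 1.2 rad, across the lid (all of step 6 and x of sleeve_20_p in the frame of mail_tray_in between -0.061 and 0.061 m and y of sleeve_20_p in the frame of mail_tray_in between -0.106 and 0.106 m and z of sleeve_20_p in the frame of mail_tray_in between -0.01 and 0.035 m and x of sleeve_20_q in the frame of case_floor between -0.085 and 0.085 m and y of sleeve_20_q in the frame of case_floor between -0.09 and 0.09 m and z of sleeve_20_q in the frame of case_floor between -0.01 and 0.035 m and x of sleeve_26_p in the frame of case_floor between -0.085 and 0.085 m and y of sleeve_26_p in the frame of case_floor between -0.09 and 0.09 m and z of sleeve_26_p in the frame of case_floor between -0.01 and 0.035 m and x of sleeve_26_q in the frame of mail_tray_in between -0.061 and 0.061 m and y of sleeve_26_q in the frame of mail_tray_in between -0.106 and 0.106 m and z of sleeve_26_q in the frame of mail_tray_in between -0.01 and 0.035 m and x of sleeve_32_p in the frame of case_floor between -0.085 and 0.085 m and y of sleeve_32_p in the frame of case_floor between -0.09 and 0.09 m and z of sleeve_32_p in the frame of case_floor between -0.01 and 0.035 m and x of sleeve_32_q in the frame of mail_tray_in between -0.061 and 0.061 m and y of sleeve_32_q in the frame of mail_tray_in between -0.106 and 0.106 m and z of sleeve_32_q in the frame of mail_tray_in between -0.01 and 0.035 m and x of sleeve_38_p in the frame of mail_tray_in between -0.061 and 0.061 m and y of sleeve_38_p in the frame of mail_tray_in between -0.106 and 0.106 m and z of sleeve_38_p in the frame of mail_tray_in between -0.01 and 0.035 m and x of sleeve_38_q in the frame of case_floor between -0.085 and 0.085 m and y of sleeve_38_q in the frame of case_floor between -0.09 and 0.09 m and z of sleeve_38_q in the frame of case_floor between -0.01 and 0.035 m and linear speed of each of sleeve_20_p, sleeve_20_q, sleeve_26_p, sleeve_26_q, sleeve_32_p, sleeve_32_q, sleeve_38_p, sleeve_38_q below 0.02 m/s); the robot touches nothing.
It fails at once if the diffuser is moved more than 4 cm or tipped over (distance of diffuser from where it was at the start of the episode above 0.04 m or angle between diffuser's own z axis and vertical above 0.6 rad).
It fails at once if the bell is moved more than 4 cm or tipped over (distance of bell from where it was at the start of the episode above 0.04 m or angle between bell's own z axis and vertical above 0.6 rad).
It fails at once if the key cover is moved more than 4 cm or tipped over (distance of key_cover from where it was at the start of the episode above 0.04 m or angle between key_cover's own z axis and vertical above 0.6 rad).
It fails at once if the clip is moved more than 4 cm or tipped over (distance of clip from where it was at the start of the episode above 0.04 m or angle between clip's own z axis and vertical above 0.6 rad).
It fails at once if the shoe brush is moved more than 4 cm or tipped over (distance of shoe_brush from where it was at the start of the episode above 0.04 m or angle between shoe_brush's own z axis and vertical above 0.6 rad).
Of sleeve_20_p, sleeve_20_q only 1 to 1 are there at a start; the rules pass over those that are not, and their reading is None.
Of sleeve_26_p, sleeve_26_q only 1 to 1 are there at a start; the rules pass over those that are not, and their reading is None.
Of sleeve_32_p, sleeve_32_q only 1 to 1 are there at a start; the rules pass over those that are not, and their reading is None.
Of sleeve_38_p, sleeve_38_q only 1 to 1 are there at a start; the rules pass over those that are not, and their reading is None.
Of sleeve_26_p, sleeve_26_q, sleeve_38_p, sleeve_38_q only 3 to 3 are there at a start; the rules pass over those that are not, and their reading is None.
At some moment in a run one of sleeve_20_p, sleeve_20_q, sleeve_26_p, sleeve_26_q, sleeve_32_p, sleeve_32_q, sleeve_38_p, sleeve_38_q may be knocked a few centimetres aside while the robot is not near it.
It also fails if it takes over 210 s, if anything falls off the work surface, if the arm or the gripper's body presses on something with over 40 N, if the wrist force passes 120 N, or if a joint passes its speed limit or range.

## Working session

There is one attempt and no reset: what is moved stays moved. The work goes in short steps, Python scripts to look and compute and a tool call to move; the robot and the scene stay as the last step left them, time stands still between calls to the robot, and variables do not carry over. Pictures are saved under pics/ and viewed, at most 14 in all, crops included, and the job is handed in when it is done.

Besides the shell and the picture viewer there is one more tool, called after ">>>" by a JSON object that holds its "op" and its "data", one argument or row to a line. arm_command: Moves the arm, as the interface text tells. Shift numbers are shares of 25 cm and turn numbers shares of 0.5 rad, none past 1 either way. Its arguments: {"type":"object","properties":{"slide":{"type":"array","items":{"type":"array","items":{"type":"number"}}},"rot":{"type":"array","items":{"type":"array","items":{"type":"number"}}},"jaw":{"type":"number"},"grip_force":{"type":"number"}},"required":["slide","rot"]}

```bash
ls; mkdir -p pics; python3 - <<'E'
from cell import ctrl,cams
import cv2,numpy as np
print(ctrl.state(), ctrl.tcp_to_grasp)
for n in("scene","top"):
    c=cams.read_camera(n); cv2.imwrite(f"pics/{n}0.png",c["frame"][:,:,::-1])
    print(n,c["vertical_fov"],c["cx"],c["cy"],c["extrinsics"].tolist() if hasattr(c["extrinsics"],'tolist') else c["extrinsics"],[k for k in c])
    cv2.imwrite(f"pics/{n}0b.png",cv2.resize(c["frame"][:,:,::-1],(800,600),interpolation=cv2.INTER_CUBIC))
E
```

```text
pics
{'time': 0.0, 'q': array([-1.29352789,  0.43521942,  0.02499064,  1.57411823, -0.0116142 ,
        1.13400002, -0.07508323]), 'qd': array([-3.68561342e-04,  2.54873390e-04,  2.58450989e-04, -6.75927685e-05,
       -3.83263299e-04, -1.96393930e-04, -1.07586333e-03]), 'effort': array([ 1.14906680e-05, -6.67846799e+01,  9.84985940e-01, -3.14461613e+01,
       -6.05136459e-02,  4.29449393e-02,  1.71904444e-04]), 'eef_pos': array([0.23161387, 0.57993474, 0.22593922]), 'eef_rot': array([ 1.88831208e-01,  9.82009234e-01, -7.95653789e-04, -8.19836811e-05]), 'wrist_force': array([-0.03842737,  0.06651942, -0.80992273]), 'torque': array([-0.02247127, -0.0410464 , -0.04746156]), 'grip_force': 0.0, 'opening': 0.0916235778377426} 0.0188
scene 51.48482390978885 255.18271247492837 187.20226345333919 [[-0.9090952339764722, 0.2591139711017117, -0.3261990274988028, 0.9017592242077783], [0.41611370721486807, 0.6021721204882557, -0.6813502182978857, 0.6430995982094535], [0.019880599315977614, -0.7551481227458483, -0.6552526798756786, 0.724781303985779], [0.0, 0.0, 0.0, 1.0]] ['frame', 'vertical_fov', 'cx', 'cy', 'extrinsics']
top 42.35915785210361 262.21935592774133 189.1824021500654 [[0.020074590428900474, -0.9829514734615317, 0.18276600241542731, 0.33265795713765006], [-0.9997415808648336, -0.021685530904223763, -0.006819768272143932, -0.02191526598360266], [0.010666879065391268, -0.18258186812826196, -0.9831327881429847, 1.2720976954436347], [0.0, 0.0, 0.0, 1.0]] ['frame', 'vertical_fov', 'cx', 'cy', 'extrinsics']
```

View pics/scene0b.png

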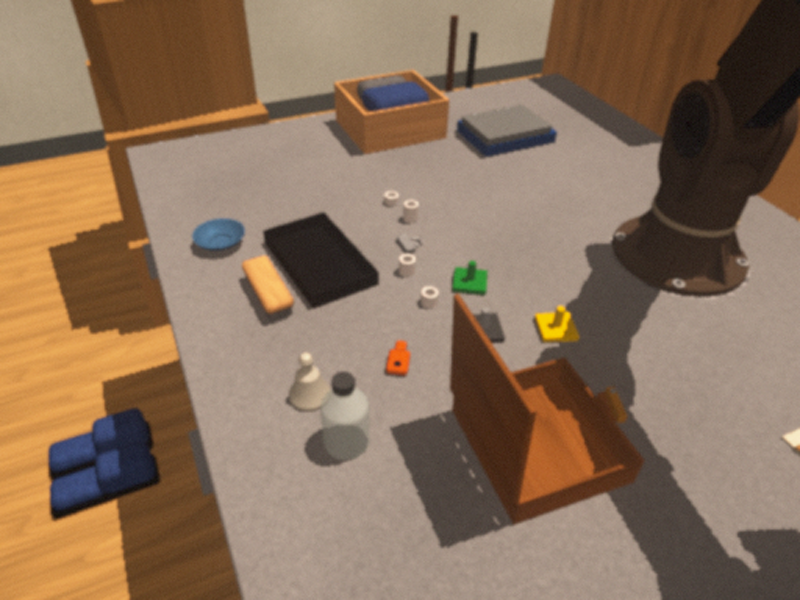

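View pics/top0b.png

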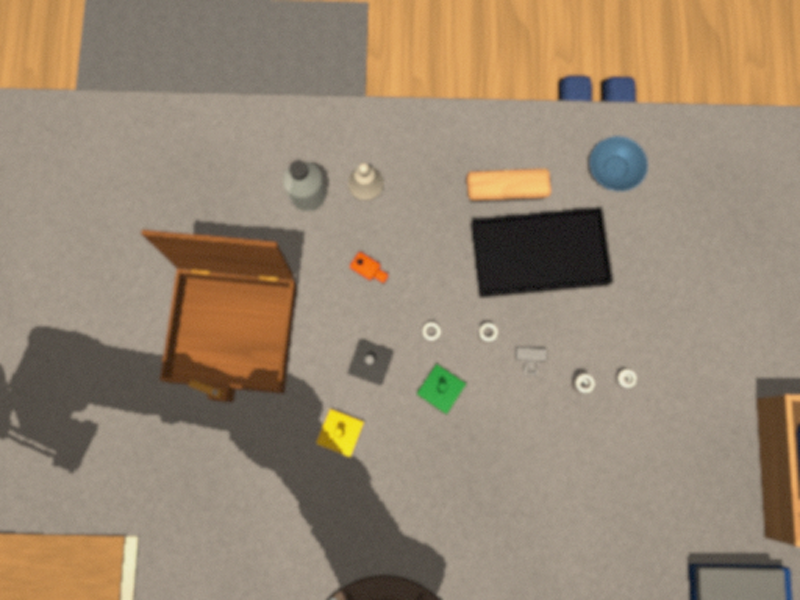

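```bash
cat > h.py <<'E'
import numpy as np,cv2
from scipy.optimize import least_squares
from cell import ctrl,cams
CAM={}
def grab(n):
    c=cams.read_camera(n); c["f"]=192/np.tan(np.radians(c["vertical_fov"])/2)
    c["T"]=np.linalg.inv(np.array(c["extrinsics"])); return c
def proj(c,P):
    P=np.atleast_2d(P); p=P@c["T"][:3,:3].T+c["T"][:3,3]
    return p[:,:2]/p[:,2:]*c["f"]+[c["cx"],c["cy"]]
def unproj(c,uv,z):
    E=np.array(c["extrinsics"]); d=E[:3,:3]@np.array([(uv[0]-c["cx"])/c["f"],(uv[1]-c["cy"])/c["f"],1])
    return E[:3,3]+d*(z-E[2,3])/d[2]
A=np.linspace(0,2*np.pi,48,endpoint=False); CIR=np.c_[np.cos(A),np.sin(A)]
def cyl(x,y,z0,z1,r):
    return np.vstack([np.c_[CIR*r+[x,y],np.full(48,z)] for z in(z0,z1)])
def hullcent(c,P):
    m=cv2.moments(cv2.convexHull(proj(c,P).astype(np.float32))); return np.array([m["m10"]/m["m00"],m["m01"]/m["m00"],m["m00"]])
def blob(c,uv,r=14,thr=None,k=8):
    """subpixel silhouette (hull) of the bright blob near uv -> centroid, area"""
    u,v=int(round(uv[0])),int(round(uv[1])); g=cv2.cvtColor(c["frame"],cv2.COLOR_RGB2GRAY)[v-r:v+r,u-r:u+r]
    G=cv2.resize(g,None,fx=k,fy=k,interpolation=cv2.INTER_CUBIC)
    t=thr or (np.median(g)+np.percentile(g,99))/2
    cs,_=cv2.findContours((G>t).astype(np.uint8),cv2.RETR_EXTERNAL,cv2.CHAIN_APPROX_NONE)
    cc=max(cs,key=cv2.contourArea); m=cv2.moments(cv2.convexHull(cc))
    return np.array([((m["m10"]/m["m00"])+.5)/k-.5+u-r,((m["m01"]/m["m00"])+.5)/k-.5+v-r,m["m00"]/k/k])
def locate(obs,z0=0,L=None):
    """obs: list of (cam, blob) -> x,y,(L), residual px"""
    g=unproj(obs[0][0],obs[0][1],z0+.015)
    def res(p):
        l=p[2] if L is None else L
        return np.hstack([(hullcent(c,cyl(p[0],p[1],z0,z0+l,.015))-b)[:2] for c,b in obs])
    s=least_squares(res,[g[0],g[1]]+([.03] if L is None else []),x_scale=.01,diff_step=1e-3)
    return s.x,s.fun
E
python3 - <<'E'
from h import *
t=grab("top"); s=grab("scene")
bt=[(276,212),(312,212),(374,244),(401,242)]
for uv in bt:
    b=blob(t,uv); out=None
    g=unproj(t,uv,.0); ps=proj(s,[g[0],g[1],.015])[0]
    d=blob(s,ps,r=11); p,r=locate([(t,b),(s,d)])
    print(np.round(b,1),np.round(ps,1),np.round(d,1),np.round(p*1000,1),np.round(r,2), [round(float(locate([(t,b)],L=.02)[0][i])*1000,1) for i in(0,1)])
    for l in(.02,.026,.032,.038): 
        q,r=locate([(t,b),(s,d)],L=l); print('   ',l,np.round(q*1000,1),np.round(r,2),[round(hullcent(c,cyl(*q,0,l,.015))[2]-o[2],1) for c,o in((t,b),(s,d))])
T=t["frame"][:,:,::-1];S=s["frame"][:,:,::-1]
R=lambda im,w,h:cv2.resize(im,(w,h),interpolation=cv2.INTER_CUBIC)
im=np.zeros((590,800,3),np.uint8); im[:360]=R(T[200:290,210:410],800,360); im[362:590,:380]=R(S[110:224:,220:410],380,228)
im[362:590,400:]=R(S[125:210,230:379],400,228); cv2.imwrite("pics/c1.png",im)
im=np.zeros((600,800,3),np.uint8); im[:,:440]=R(T[142:262,88:176+0+0],440,600) if 0 else R(T[140:260,88:198],550,600)[:,:440]
im=np.zeros((600,800,3),np.uint8); im[:480,:440]=R(T[140:260,88:198],440,480); im[:450,445:]=R(S[185:335,282:400],354,450); cv2.imwrite("pics/c2.png",im)
E
```

```text
[275.8 211.8 106.1] [272.3 189.6] [274.7 186.3  67.5] [505.5 -65.4  53.6] [-0.19  0.25 -0.33 -0.09] [508.8, -66.6]
    0.02 [504.2 -70.5] [ 1.5   1.81 -1.08  3.49] [np.float64(12.7), np.float64(56.2)]
    0.026 [504.4 -69.6] [ 1.2   1.54 -0.95  2.87] [np.float64(17.1), np.float64(75.2)]
    0.032 [504.7 -68.7] [ 0.9   1.26 -0.82  2.24] [np.float64(21.6), np.float64(94.4)]
    0.038 [504.9 -67.8] [ 0.6   0.98 -0.68  1.6 ] [np.float64(26.2), np.float64(113.8)]
[312.4 212.4 105.8] [257.2 170. ] [260.4 165.2  55.5] [ 505.2 -157.5   64.7] [-0.2   0.28 -0.37 -0.11] [509.4, -160.8]
    0.02 [ 504.  -165.4] [ 1.78  2.13 -1.38  4.6 ] [np.float64(16.0), np.float64(53.6)]
    0.026 [ 504.2 -164.4] [ 1.52  1.89 -1.25  3.99] [np.float64(21.4), np.float64(71.1)]
    0.032 [ 504.3 -163.3] [ 1.25  1.64 -1.12  3.37] [np.float64(26.8), np.float64(88.9)]
    0.038 [ 504.5 -162.3] [ 0.99  1.4  -0.98  2.75] [np.float64(32.3), np.float64(106.8)]
[374.4 245.1 110.2] [258.8 135.4] [262.8 129.8  43.1] [ 425.6 -310.3   79.5] [-0.22  0.32 -0.47 -0.14] [428.9, -318.7]
    0.02 [ 423.3 -322.9] [ 1.72  2.25 -1.82
[... 248 characters left out ...]
 [ 1.14  1.68 -1.43  4.1 ] [np.float64(45.3), np.float64(88.9)]
[401.3 241.9 104.4] [248.2 125.1] [250.1 124.1  40.6] [ 436.6 -383.2   44.5] [-0.2   0.31 -0.46 -0.14] [438.5, -387.6]
    0.02 [ 435.9 -388.8] [ 0.52  1.03 -1.    2.21] [np.float64(32.2), np.float64(40.3)]
    0.026 [ 436.1 -387.5] [ 0.34  0.86 -0.87  1.65] [np.float64(41.3), np.float64(54.7)]
    0.032 [ 436.2 -386.1] [ 0.16  0.68 -0.74  1.07] [np.float64(50.4), np.float64(69.2)]
    0.038 [ 436.4 -384.7] [-0.01  0.5  -0.61  0.49] [np.float64(59.5), np.float64(83.8)]Traceback (most recent call last):
  File "<stdin>", line 16, in <module>
ValueError: could not broadcast input array from shape (450,354,3) into shape (450,355,3)
```

View pics/c1.png

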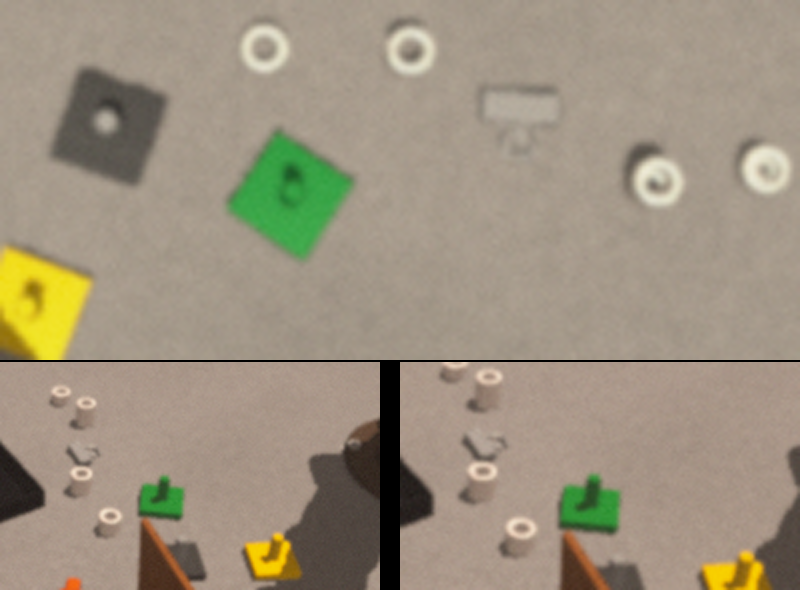

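```bash
cat >> h.py <<'E'
def disc(x,y,z,r): return np.c_[CIR*r+[x,y],np.full(48,z)]
def locdisc(obs,z=None,r=.015):
    g=unproj(obs[0][0],obs[0][1],z or .03)
    def res(p): return np.hstack([(hullcent(c,disc(p[0],p[1],p[2] if z is None else z,r))-b)[:2] for c,b in obs])
    s=least_squares(res,[g[0],g[1]]+([.03] if z is None else []),x_scale=.01,diff_step=1e-3)
    return s.x,s.fun
E
python3 - <<'E'
from h import *
t=grab("top"); s=grab("scene")
for a,c in zip([(276,212),(312,212),(374,244),(401,242)],[(274.7,186.3),(260.4,165.2),(262.8,129.8),(250.1,124.1)]):
    b=blob(t,a); d=blob(s,c,r=11,thr=185); d2=blob(s,c,r=11,thr=None); p,r=locdisc([(t,b),(s,d)]);p2,_=locdisc([(t,b),(s,d2)])
    print(np.round(b,1),np.round(d,1),np.round(p*1000,1),np.round(p2*1000,1),np.round(r,2),np.round(hullcent(s,disc(*p,.015)),1))
b=blob(t,(236.3,230),r=6); print("pin",b,locdisc([(t,b)],z=.048,r=.0075)[0]*1000)
# steel plate corners in crop c1 (scale 4, offset 210,200)
for u in[(83,68),(167,98),(137,186),(52,156)]: print(np.round(unproj(t,(u[0]/4+210-.4,u[1]/4+200-.4),.012)*1000,1))
T=t["frame"][:,:,::-1];S=s["frame"][:,:,::-1]
R=lambda im,w,h:cv2.resize(im,(w,h),interpolation=cv2.INTER_CUBIC)
im=np.zeros((600,800,3),np.uint8); im[:480,:440]=R(T[140:260,88:198],440,480); im[:450,445:799]=R(S[185:335,282:400],354,450); cv2.imwrite("pics/c2.png",im)
E
```

```text
[275.8 211.8 106.4] [274.7 186.3  69.3] [505.7 -65.4  27.6] [505.7 -65.4  27.5] [-0.24  0.32 -0.42 -0.1 ] [274.3 186.2  63.8]
[312.4 212.4 107.1] [260.3 165.2  55.6] [ 505.4 -157.8   33.1] [ 505.4 -157.8   33.1] [-0.25  0.36 -0.47 -0.12] [259.9 165.1  53.8]
[374.4 245.1 109.9] [262.8 129.9  41.1] [ 425.7 -311.    40.5] [ 425.7 -311.    40.5] [-0.26  0.38 -0.56 -0.15] [262.2 129.7  38.8]
[401.3 241.9 103. ] [250.2 124.2  37. ] [ 436.6 -383.6   22.2] [ 436.6 -383.6   22.3] [-0.24  0.37 -0.55 -0.15] [249.6 124.   34.8]
pin [235.95881569 230.04381814  21.2578125 ] [456.02283257  32.46941791]
[493.8  49.4  12. ]
[475.7  -4.7  12. ]
[419.4  12.9  12. ]
[437.2  67.3  12. ]
```

View pics/c2.png

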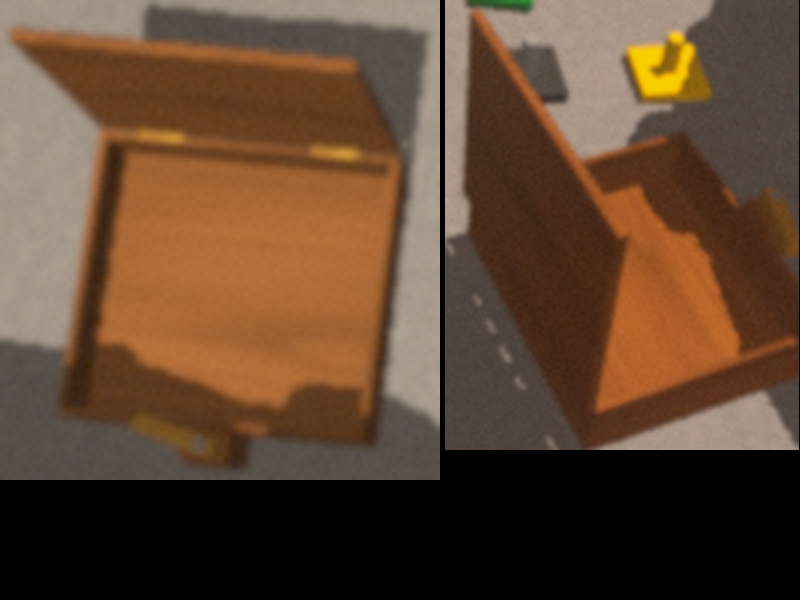

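```bash
python3 - <<'E'
from h import *
t=grab("top")
def rect(name,pts,z,w,h):
    P=np.array([unproj(t,p,z)[:2] for p in pts])*1000; c=P.mean(0)
    ex=(P[0]+P[1]-P[2]-P[3])/2; print(name,np.round(P,1).tolist(),"c",np.round(c,1),"x-size",round(np.linalg.norm(ex)),"yaw deg",np.degrees(np.arctan2(ex[1],ex[0])).round(2))
    ey=(P[0]+P[3]-P[1]-P[2])/2; print("   y-size",round(np.linalg.norm(ey)),np.degrees(np.arctan2(-ey[0],ey[1])).round(2))
q=lambda u,v:(u/4+88-.4,v/4+140-.4)
rect("case",[q(101,130),q(402,157),q(376,442),q(61,412)],.05,180,190)
s=lambda u,v:((u+.5)/1.5625-.5,(v+.5)/1.5625-.5)
rect("tray",[s(472,218),s(601,208),s(611,283),s(480,296)],.03,130,220)
print("pivot",unproj(t,q(198,443),.0745)*1000,"button tip",unproj(t,q(135,420),.0745)*1000)
for n,u in dict(green=s(442,385),clip=s(531,355),key=s(368,267)).items(): print(n,unproj(t,u,.012)*1000)
print("bell",unproj(t,s(366,190),0)*1000,"diff",unproj(t,s(306,195),0)*1000)
E
```

```text
case [[595.3, 346.3], [582.2, 156.5], [403.8, 163.9], [418.1, 357.5]] c [499.8 256. ] x-size 178 yaw deg -3.0
   y-size 192 -4.09
tray [[697.6, -131.1], [720.0, -346.7], [592.3, -360.0], [565.9, -144.8]] c [ 644.  -245.6] x-size 130 yaw deg 5.95
   y-size 217 6.46
pivot [399.59802317 266.6093753   74.5       ] button tip [412.52759638 305.22477592  74.5       ]
green [421.1085085  -85.48589678  12.        ]
clip [ 472.98056247 -230.42846858   12.        ]
key [614.29242126  40.28176129  12.        ]
bell [751.98164408  48.34914966   0.        ] diff [740.64209722 150.59345993   0.        ]
```

>>> {"op": "arm_command", "data": {
  "slide": [
    [0,0,0],
    [-0.1,-0.4,0],
    [-0.2,-0.65,0],
    [-0.3,-0.8,0]
  ],
  "rot": [
    [0,0,-0.2],
    [0,0,-0.4],
    [0,0,-0.6],
    [0,0,-0.76]
  ],
  "jaw": 0
}}

```text
time: 0.85
eef_pos: [0.2246, 0.392, 0.2266]
eef_rot: [-0.002, 1.0, 0.0, 0.0]
wrist_force: [0.9, -0.6, 0.8]
opening: 0.0921
grip_force: 0.0
```

>>> {"op": "arm_command", "data": {
  "slide": [
    [-0.15,-0.2,0],
    [-0.3,-0.4,0],
    [-0.45,-0.6,0],
    [-0.55,-0.8,0],
    [-0.7,-1,0],
    [-0.7,-1,0]
  ],
  "rot": [
    [0,0,0],
    [0,0,0],
    [0,0,0],
    [0,0,0],
    [0,0,0],
    [0,0,0]
  ],
  "jaw": 0.3
}}

```text
time: 1.6
eef_pos: [0.4024, 0.1398, 0.2271]
eef_rot: [0.004, 1.0, -0.0, 0.001]
wrist_force: [0.8, 0.2, -0.8]
opening: 0.0643
grip_force: 0.0
```

>>> {"op": "arm_command", "data": {
  "slide": [
    [0,-0.2,0],
    [0,-0.4,0],
    [-0.02,-0.6,0],
    [-0.04,-0.8,0],
    [-0.1,-1,0],
    [-0.14,-1,0]
  ],
  "rot": [
    [0,0,0],
    [0,0,0],
    [0,0,0],
    [0,0,0],
    [0,0,0],
    [0,0,0]
  ],
  "jaw": 0.3
}}

```text
time: 2.35
eef_pos: [0.4355, -0.1091, 0.2271]
eef_rot: [0.003, 1.0, -0.0, 0.0]
wrist_force: [-0.2, 1.2, 0.9]
opening: 0.0643
grip_force: 0.0
```

>>> {"op": "arm_command", "data": {
  "slide": [
    [0,-0.25,0],
    [0,-0.5,0],
    [0,-0.75,0],
    [0,-1,0],
    [0,-1,0],
    [0,-1,0]
  ],
  "rot": [
    [0,0,0],
    [0,0,0],
    [0,0,0],
    [0,0,0],
    [0,0,0],
    [0,0,0]
  ],
  "jaw": 0.4
}}

```text
time: 3.1
eef_pos: [0.4359, -0.3545, 0.2262]
eef_rot: [-0.001, 1.0, 0.001, -0.0]
wrist_force: [-0.7, 0.3, -0.1]
opening: 0.055
grip_force: 0.0
```

>>> {"op": "arm_command", "data": {
  "slide": [
    [0,0,0.2],
    [0,0,0.4],
    [0,0,0.6],
    [0,0,0.7],
    [0,0,0.7],
    [0,0,0.7]
  ],
  "rot": [
    [0,0,0],
    [0,0,0],
    [0,0,0],
    [0,0,0],
    [0,0,0],
    [0,0,0]
  ]
}}

```text
time: 3.85
eef_pos: [0.4365, -0.3554, 0.0529]
eef_rot: [-0.001, 1.0, -0.0, 0.001]
wrist_force: [-0.5, -0.6, 0.8]
opening: 0.0552
grip_force: 0.0
```

```bash
python3 - <<'E'
from h import *
t=grab("top");s=grab("scene"); print(ctrl.state()["eef_pos"])
im=np.zeros((400,800,3),np.uint8)
im[:,:400]=cv2.resize(t["frame"][200:280,360:440,::-1],(400,400)); im[:,400:]=cv2.resize(s["frame"][80:160,215:295,::-1],(400,400)); cv2.imwrite("pics/p1.png",im)
E
```

```text
[ 0.43642821 -0.35609123  0.05323075]
```

View pics/p1.png

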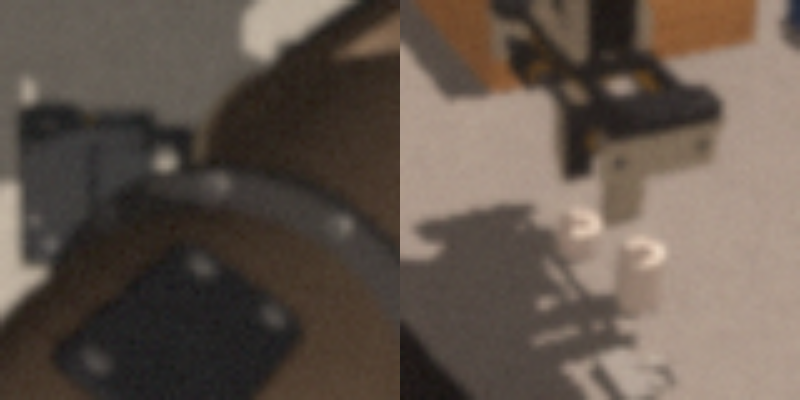

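>>> {"op": "arm_command", "data": {
  "slide": [
    [0,-0.11,0],
    [0,-0.11,0],
    [0,-0.11,0.1],
    [0,-0.11,0.19],
    [0,-0.11,0.19],
    [0,-0.11,0.19]
  ],
  "rot": [
    [0,0,0],
    [0,0,0],
    [0,0,0],
    [0,0,0],
    [0,0,0],
    [0,0,0]
  ]
}}

```text
time: 4.7
eef_pos: [0.4358, -0.3837, 0.0053]
eef_rot: [-0.0, 1.0, -0.0, 0.001]
wrist_force: [0.9, -0.2, 1.0]
opening: 0.055
grip_force: 0.0
```

>>> {"op": "arm_command", "data": {
  "slide": [
    [0,0,0],
    [0,0,0],
    [0,0,0],
    [0,0,0],
    [0,0,0],
    [0,0,0]
  ],
  "rot": [
    [0,0,0],
    [0,0,0],
    [0,0,0],
    [0,0,0],
    [0,0,0],
    [0,0,0]
  ],
  "jaw": 1,
  "grip_force": 15
}}

```text
time: 5.45
eef_pos: [0.4354, -0.3838, 0.0045]
eef_rot: [-0.0, 1.0, -0.0, 0.0]
wrist_force: [-0.1, 1.6, 7.1]
opening: 0.0293
grip_force: 15.0
```

>>> {"op": "arm_command", "data": {
  "slide": [
    [0,0,-0.2],
    [0,0,-0.4],
    [0,0.25,-0.5],
    [0,0.5,-0.5],
    [0,0.75,-0.5],
    [-0.02,1,-0.5],
    [-0.02,1,-0.5],
    [-0.02,1,-0.5]
  ],
  "rot": [
    [0,0,0],
    [0,0,0],
    [0,0,0],
    [0,0,0],
    [0,0,0],
    [0,0,0],
    [0,0,0],
    [0,0,0]
  ]
}}

```text
time: 6.45
eef_pos: [0.4403, -0.1336, 0.1293]
eef_rot: [-0.001, 1.0, -0.0, 0.0]
wrist_force: [0.4, -0.1, 0.1]
opening: 0.0295
grip_force: 15.0
```

>>> {"op": "arm_command", "data": {
  "slide": [
    [-0.06,0.2,0],
    [-0.06,0.4,0],
    [-0.06,0.6,0],
    [-0.06,0.66,0.05],
    [-0.06,0.66,0.1],
    [-0.06,0.66,0.1],
    [-0.06,0.66,0.1]
  ],
  "rot": [
    [0,0,0],
    [0,0,0],
    [0,0,0],
    [0,0,0],
    [0,0,0],
    [0,0,0],
    [0,0,0]
  ]
}}

```text
time: 7.32
eef_pos: [0.4552, 0.0294, 0.1042]
eef_rot: [0.002, 1.0, -0.0, -0.0]
wrist_force: [-1.0, -0.3, -0.1]
opening: 0.0292
grip_force: 15.0
```

```bash
python3 - <<'E'
from h import *
t=grab("top");s=grab("scene"); print(ctrl.state()["eef_pos"],ctrl.state()["opening"])
im=np.zeros((400,800,3),np.uint8)
im[:,:400]=cv2.resize(t["frame"][190:270,195:275,::-1],(400,400)); im[:,400:]=cv2.resize(s["frame"][140:220,260:340,::-1],(400,400)); cv2.imwrite("pics/p2.png",im)
E
```

```text
[0.45545912 0.03014197 0.10450004] 0.02945335791231007
```

View pics/p2.png

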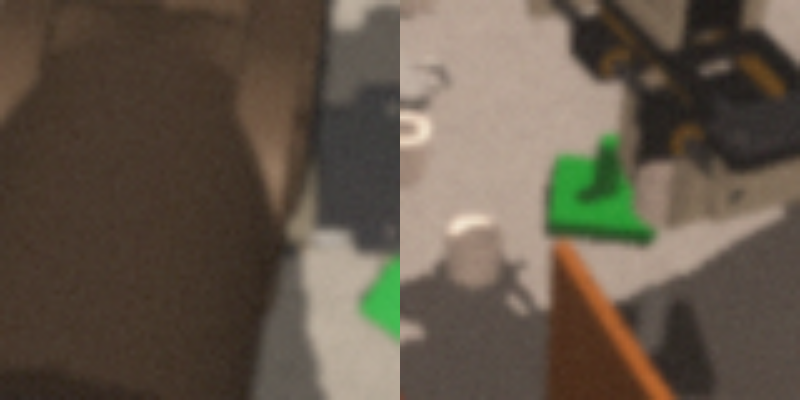

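>>> {"op": "arm_command", "data": {
  "slide": [
    [0.002,0.008,0],
    [0.002,0.008,0.1],
    [0.002,0.008,0.18],
    [0.002,0.008,0.19],
    [0.002,0.008,0.19],
    [0.002,0.008,0.19]
  ],
  "rot": [
    [0,0,0],
    [0,0,0],
    [0,0,0],
    [0,0,0],
    [0,0,0],
    [0,0,0]
  ]
}}

```text
time: 8.18
eef_pos: [0.4552, 0.0334, 0.0574]
eef_rot: [-0.0, 1.0, 0.0, 0.001]
wrist_force: [0.5, -0.2, -1.5]
opening: 0.0297
grip_force: 15.0
```

```bash
python3 - <<'E'
from h import *
t=grab("top");s=grab("scene"); S=[ctrl.state() for _ in range(3)]
print(S[0]["eef_pos"],S[0]["wrist_force"])
im=cv2.resize(s["frame"][150:210,280:360,::-1],(800,600),interpolation=cv2.INTER_CUBIC);cv2.imwrite("pics/p3.png",im)
print(proj(s,[[.456,.0325,.048],[.456,.0325,.012]]))
E
```

```text
[0.455099   0.03348439 0.057329  ] [ 0.82812484 -0.8014511  -0.31238062]
[[309.74786781 198.25035727]
 [308.21928811 208.52207946]]
```

View pics/p3.png

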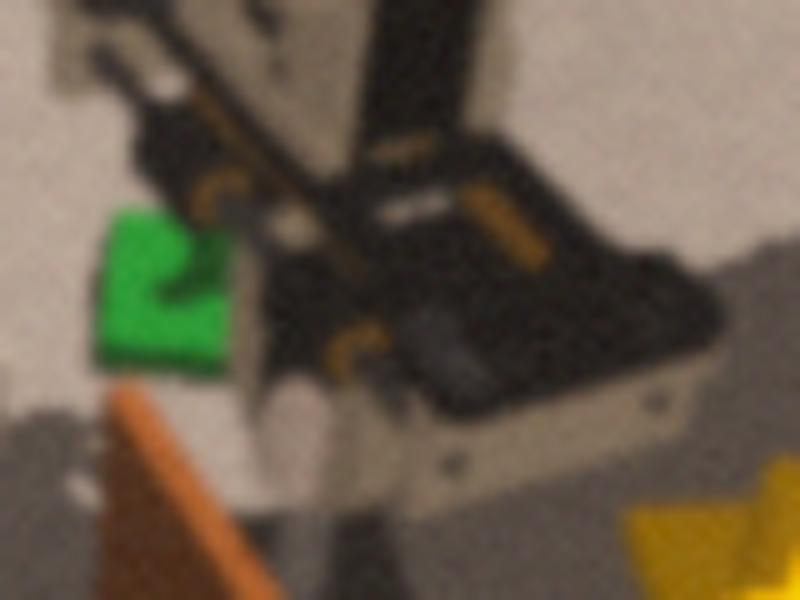

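>>> {"op": "arm_command", "data": {
  "slide": [
    [0,-0.004,0.01],
    [0,-0.004,0.02],
    [0,-0.004,0.03],
    [0,-0.004,0.03],
    [0,-0.004,0.03]
  ],
  "rot": [
    [0,0,0],
    [0,0,0],
    [0,0,0],
    [0,0,0],
    [0,0,0]
  ]
}}

```text
time: 8.9
eef_pos: [0.4546, 0.0323, 0.0492]
eef_rot: [-0.0, 1.0, -0.0, -0.0]
wrist_force: [-0.6, -0.2, 0.3]
opening: 0.0292
grip_force: 15.0
```

>>> {"op": "arm_command", "data": {
  "slide": [
    [0,0,0.008],
    [0,0,0.016],
    [0,0,0.024],
    [0,0,0.03],
    [0,0,0.03]
  ],
  "rot": [
    [0,0,0],
    [0,0,0],
    [0,0,0],
    [0,0,0],
    [0,0,0]
  ]
}}

```text
time: 9.52
eef_pos: [0.4551, 0.0323, 0.0425]
eef_rot: [0.0, 1.0, 0.0, 0.0]
wrist_force: [-3.6, -0.8, 15.8]
opening: 0.0295
grip_force: 15.0
```

>>> {"op": "arm_command", "data": {
  "slide": [
    [0,0,-0.004],
    [0,0,-0.15],
    [0,0,-0.3],
    [-0.15,-0.2,-0.3],
    [-0.3,-0.4,-0.3],
    [-0.45,-0.6,-0.3],
    [-0.6,-0.8,-0.3],
    [-0.76,-1,-0.3],
    [-0.76,-1,-0.3],
    [-0.76,-1,-0.3]
  ],
  "rot": [
    [0,0,0],
    [0,0,0],
    [0,0,0],
    [0,0,0],
    [0,0,0],
    [0,0,0],
    [0,0,0],
    [0,0,0],
    [0,0,0],
    [0,0,0]
  ]
}}

```text
time: 10.78
eef_pos: [0.6441, -0.2174, 0.1158]
eef_rot: [0.0, 1.0, 0.0, -0.001]
wrist_force: [-0.3, 1.0, -0.4]
opening: 0.0296
grip_force: 15.0
```

>>> {"op": "arm_command", "data": {
  "slide": [
    [0,-0.1,0],
    [0,-0.1,0.1],
    [0,-0.1,0.3],
    [0,-0.1,0.4],
    [0,-0.1,0.4],
    [0,-0.1,0.4]
  ],
  "rot": [
    [0,0,0],
    [0,0,0],
    [0,0,0],
    [0,0,0],
    [0,0,0],
    [0,0,0]
  ]
}}

```text
time: 11.52
eef_pos: [0.6453, -0.242, 0.0181]
eef_rot: [-0.001, 1.0, -0.0, 0.001]
wrist_force: [0.7, -0.1, 1.0]
opening: 0.0296
grip_force: 15.0
```

>>> {"op": "arm_command", "data": {
  "slide": [
    [0,0,0.015],
    [0,0,0.03],
    [0,0,0.03]
  ],
  "rot": [
    [0,0,0],
    [0,0,0],
    [0,0,0]
  ]
}}

```text
time: 11.9
eef_pos: [0.6446, -0.2426, 0.0092]
eef_rot: [-0.0, 1.0, 0.0, -0.0]
wrist_force: [1.2, -0.3, 0.0]
opening: 0.0296
grip_force: 15.0
```

>>> {"op": "arm_command", "data": {
  "slide": [
    [0,0,0],
    [0,0,0],
    [0,0,0],
    [0,0,-0.15],
    [0,0,-0.35],
    [0,0,-0.35]
  ],
  "rot": [
    [0,0,0],
    [0,0,0],
    [0,0,0],
    [0,0,0],
    [0,0,0],
    [0,0,0]
  ],
  "jaw": 0.4
}}

```text
time: 12.65
eef_pos: [0.6471, -0.2442, 0.1012]
eef_rot: [0.0, 1.0, -0.001, 0.003]
wrist_force: [1.1, 0.1, -1.0]
opening: 0.0549
grip_force: 0.0
```

```bash
cat > look.py <<'E'
from h import *
def find():
    """all white ring blobs in the scene camera outside the fixed whites; and in top"""
    s=grab("scene"); t=grab("top"); print(np.round(ctrl.state()["eef_pos"],4))
    out=[]
    for n,c in(("scene",s),("top",t)):
        f=c["frame"]; g=f.min(2); m=(g>(165 if n=="scene" else 190)).astype(np.uint8)
        k,l,st,ce=cv2.connectedComponentsWithStats(m)
        print(n,[(round(x,1),round(y,1),int(a)) for (x,y),a in zip(ce[1:],st[1:,4]) if 15<a<160 and 110<y<300])
    return s,t
E
python3 - <<'E'
from look import *
s,t=find(); cv2.imwrite("pics/s1.png",cv2.resize(s["frame"][90:270,130:370,::-1],(800,600)))
E
```

```text
[ 0.6449 -0.2426  0.0972]
scene [(np.float64(262.8), np.float64(129.7), 34), (np.float64(203.8), np.float64(163.3), 32), (np.float64(260.3), np.float64(165.3), 39), (np.float64(195.7), np.float64(227.9), 24), (np.float64(199.5), np.float64(239.7), 46), (np.float64(507.5), np.float64(279.5), 72)]
top [(np.float64(232.3), np.float64(114.7), 23), (np.float64(374.4), np.float64(245.1), 94)]
```

View pics/s1.png

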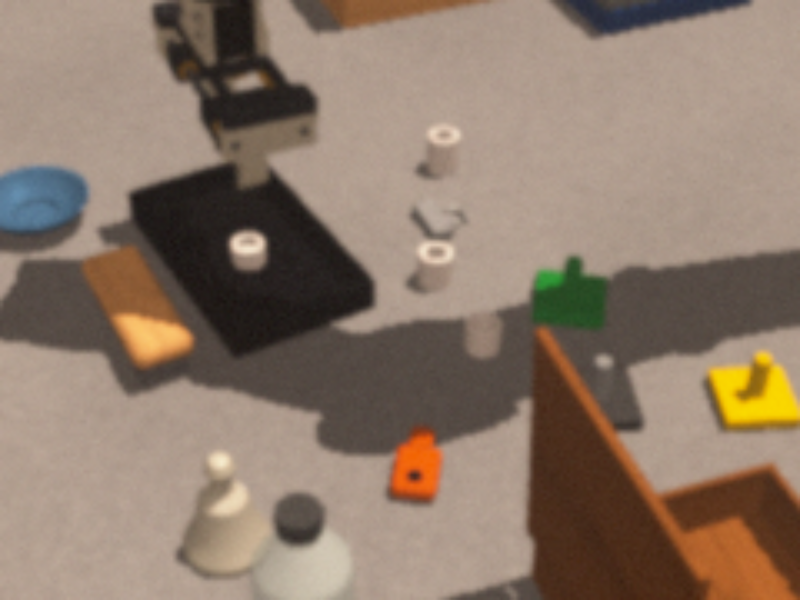

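>>> {"op": "arm_command", "data": {
  "slide": [
    [0.15,0.2,0],
    [0.3,0.4,0],
    [0.45,0.6,0],
    [0.56,0.71,0],
    [0.56,0.71,0.05],
    [0.56,0.71,0.2],
    [0.56,0.71,0.36],
    [0.56,0.71,0.36],
    [0.56,0.71,0.36]
  ],
  "rot": [
    [0,0,0],
    [0,0,0],
    [0,0,0],
    [0,0,0],
    [0,0,0],
    [0,0,0],
    [0,0,0],
    [0,0,0],
    [0,0,0]
  ]
}}

```text
time: 13.88
eef_pos: [0.5051, -0.0661, 0.0071]
eef_rot: [0.001, 1.0, -0.0, -0.0]
wrist_force: [0.3, 0.8, 0.2]
opening: 0.055
grip_force: 0.0
```

>>> {"op": "arm_command", "data": {
  "slide": [
    [0,0,0],
    [0,0,0],
    [0,0,0],
    [0,0,0],
    [0,0,0],
    [0,0,0]
  ],
  "rot": [
    [0,0,0],
    [0,0,0],
    [0,0,0],
    [0,0,0],
    [0,0,0],
    [0,0,0]
  ],
  "jaw": 1,
  "grip_force": 15
}}

```text
time: 14.62
eef_pos: [0.5052, -0.0651, 0.0073]
eef_rot: [-0.0, 1.0, 0.0, 0.001]
wrist_force: [-0.5, 0.5, 7.9]
opening: 0.03
grip_force: 15.0
```

>>> {"op": "arm_command", "data": {
  "slide": [
    [0,0,-0.2],
    [0,0,-0.34],
    [0.1,0.2,-0.34],
    [0.2,0.39,-0.34],
    [0.2,0.39,-0.34],
    [0.2,0.39,-0.3],
    [0.2,0.39,-0.22],
    [0.2,0.39,-0.22]
  ],
  "rot": [
    [0,0,0],
    [0,0,0],
    [0,0,0],
    [0,0,0],
    [0,0,0],
    [0,0,0],
    [0,0,0],
    [0,0,0]
  ]
}}

```text
time: 15.62
eef_pos: [0.4541, 0.0307, 0.0605]
eef_rot: [0.001, 1.0, -0.001, -0.001]
wrist_force: [-0.7, 0.0, -0.1]
opening: 0.0299
grip_force: 15.0
```

```bash
python3 - <<'E'
from h import *
for _ in range(3): grab("scene"); print(np.round(ctrl.state()["eef_pos"],4))
E
```

```text
[0.4545 0.0308 0.0612]
[0.4549 0.0311 0.0616]
[0.4551 0.0314 0.0619]
```

>>> {"op": "arm_command", "data": {
  "slide": [
    [-0.002,0.004,0.01],
    [-0.002,0.004,0.02],
    [-0.002,0.004,0.032],
    [-0.002,0.004,0.046],
    [-0.002,0.004,0.046]
  ],
  "rot": [
    [0,0,0],
    [0,0,0],
    [0,0,0],
    [0,0,0],
    [0,0,0]
  ]
}}

```text
time: 16.4
eef_pos: [0.4549, 0.0333, 0.0499]
eef_rot: [-0.0, 1.0, -0.0, -0.0]
wrist_force: [0.7, -0.4, -0.3]
opening: 0.0298
grip_force: 15.0
```

>>> {"op": "arm_command", "data": {
  "slide": [
    [0,0,0.008],
    [0,0,0.016],
    [0,0,0.024],
    [0,0,0.034],
    [0,0,0.034]
  ],
  "rot": [
    [0,0,0],
    [0,0,0],
    [0,0,0],
    [0,0,0],
    [0,0,0]
  ]
}}

```text
time: 17.02
eef_pos: [0.455, 0.0333, 0.0415]
eef_rot: [-0.0, 1.0, -0.0, -0.0]
wrist_force: [0.4, -0.7, -0.0]
opening: 0.0299
grip_force: 15.0
```

>>> {"op": "arm_command", "data": {
  "slide": [
    [0,0,0.012],
    [0,0,0.024],
    [0,0,0.036],
    [0,0,0.048],
    [0,0,0.06],
    [0,0,0.07],
    [0,0,0.07]
  ],
  "rot": [
    [0,0,0],
    [0,0,0],
    [0,0,0],
    [0,0,0],
    [0,0,0],
    [0,0,0],
    [0,0,0]
  ]
}}

```text
time: 17.9
eef_pos: [0.4551, 0.0333, 0.024]
eef_rot: [-0.0, 1.0, -0.0, -0.0]
wrist_force: [-0.6, 0.1, -0.7]
opening: 0.0301
grip_force: 15.0
```

>>> {"op": "arm_command", "data": {
  "slide": [
    [0,0,0.008],
    [0,0,0.016],
    [0,0,0.02],
    [0,0,0.02],
    [0,0,0.02]
  ],
  "rot": [
    [0,0,0],
    [0,0,0],
    [0,0,0],
    [0,0,0],
    [0,0,0]
  ]
}}

```text
time: 18.52
eef_pos: [0.4551, 0.0333, 0.0193]
eef_rot: [-0.0, 1.0, 0.0, -0.0]
wrist_force: [-1.3, -0.2, 4.2]
opening: 0.0298
grip_force: 15.0
```

>>> {"op": "arm_command", "data": {
  "slide": [
    [0,0,0],
    [0,0,-0.15],
    [0,0,-0.3],
    [0,0,-0.45],
    [-0.05,0.2,-0.45],
    [-0.1,0.4,-0.45],
    [-0.2,0.6,-0.45],
    [-0.2,0.73,-0.45],
    [-0.2,0.73,-0.45],
    [-0.2,0.73,-0.45]
  ],
  "rot": [
    [0,0,0],
    [0,0,0],
    [0,0,0],
    [0,0,0],
    [0,0,0],
    [0,0,0],
    [0,0,0],
    [0,0,0],
    [0,0,0],
    [0,0,0]
  ]
}}

```text
time: 19.77
eef_pos: [0.5049, 0.2149, 0.1315]
eef_rot: [0.0, 1.0, -0.0, -0.0]
wrist_force: [0.4, -0.4, -0.4]
opening: 0.0299
grip_force: 15.0
```

>>> {"op": "arm_command", "data": {
  "slide": [
    [0,0,0.15],
    [0,0,0.3],
    [0,0,0.4],
    [0,0,0.45],
    [0,0,0.465],
    [0,0,0.465]
  ],
  "rot": [
    [0,0,0],
    [0,0,0],
    [0,0,0],
    [0,0,0],
    [0,0,0],
    [0,0,0]
  ]
}}

```text
time: 20.52
eef_pos: [0.5056, 0.2156, 0.0161]
eef_rot: [0.0, 1.0, 0.0, 0.0]
wrist_force: [1.4, 0.1, 0.3]
opening: 0.0299
grip_force: 15.0
```

>>> {"op": "arm_command", "data": {
  "slide": [
    [0,0,0.01],
    [0,0,0.012]
  ],
  "rot": [
    [0,0,0],
    [0,0,0]
  ]
}}

```text
time: 20.78
eef_pos: [0.5053, 0.2161, 0.0129]
eef_rot: [-0.0, 1.0, 0.0, 0.0]
wrist_force: [0.6, -0.4, -0.5]
opening: 0.0296
grip_force: 15.0
```

>>> {"op": "arm_command", "data": {
  "slide": [
    [0,0,0],
    [0,0,0],
    [0,0,0],
    [0,0,-0.2],
    [0,0,-0.4],
    [0,-0.1,-0.4],
    [0.05,-0.3,-0.4],
    [0.05,-0.5,-0.4],
    [0.05,-0.7,-0.4],
    [0,-0.8,-0.4]
  ],
  "rot": [
    [0,0,0],
    [0,0,0],
    [0,0,0],
    [0,0,0],
    [0,0,0],
    [0,0,0],
    [0,0,0],
    [0,0,0],
    [0,0,0],
    [0,0,0]
  ],
  "jaw": 0.4
}}

```text
time: 22.02
eef_pos: [0.5042, 0.0129, 0.1127]
eef_rot: [0.001, 1.0, -0.0, -0.0]
wrist_force: [1.4, 1.2, 0.3]
opening: 0.0553
grip_force: 0.0
```

```bash
python3 - <<'E'
from look import *
s,t=find()
E
```

```text
[0.5062 0.0123 0.113 ]
scene [(np.float64(260.2), np.float64(129.9), 18), (np.float64(218.6), np.float64(163.6), 36), (np.float64(260.3), np.float64(165.4), 45), (np.float64(195.6), np.float64(227.8), 25), (np.float64(199.6), np.float64(239.7), 47), (np.float64(507.5), np.float64(279.5), 75)]
top [(np.float64(232.5), np.float64(114.8), 18), (np.float64(337.2), np.float64(174.2), 80), (np.float64(264.2), np.float64(207.2), 37), (np.float64(164.3), np.float64(209.1), 56), (np.float64(312.5), np.float64(212.3), 75), (np.float64(374.3), np.float64(244.9), 88)]
```

```bash
python3 - <<'E'
from look import *
s,t=find()
p=unproj(t,blob(t,(337.2,174.2)),.024); d=p[:2]-[.644,-.2456]; a=np.radians(6.2); print("tray20",p, "in frame",np.array([[np.cos(a),np.sin(a)],[-np.sin(a),np.cos(a)]])@d)
print(locdisc([(t,blob(t,(337.2,174.2))),(s,blob(s,(218.6,163.6)))]))
for uv,z in(((312.5,212.3),.032),((374.3,245),.038),((164.3,209.1),.031)): print(locdisc([(t,blob(t,uv))],z=z)[0])
E
```

```text
[0.5051 0.0157 0.1125]
scene [(np.float64(259.9), np.float64(129.9), 16), (np.float64(218.7), np.float64(163.7), 35), (np.float64(260.2), np.float64(165.4), 44), (np.float64(195.8), np.float64(227.8), 25), (np.float64(199.4), np.float64(239.8), 49), (np.float64(507.4), np.float64(279.4), 75)]
top [(np.float64(232.2), np.float64(114.9), 16), (np.float64(337.1), np.float64(174.2), 81), (np.float64(262.4), np.float64(207.5), 35), (np.float64(164.3), np.float64(209.1), 58), (np.float64(312.5), np.float64(212.3), 75), (np.float64(374.3), np.float64(245.0), 87)]
tray20 [ 0.60809278 -0.22298287  0.024     ] in frame [-0.03325456  0.02636279]
(array([ 0.60758398, -0.2227758 ,  0.02043085]), array([-0.29844801,  0.49520728, -0.61746632, -0.18128118]))
[ 0.50647846 -0.15853836]
[ 0.42684985 -0.31231385]
[0.50686045 0.21596656]
```

>>> {"op": "arm_command", "data": {
  "slide": [
    [0,-0.2,0],
    [0,-0.4,0],
    [0,-0.6,0],
    [0,-0.695,0],
    [0,-0.695,0.05],
    [0,-0.695,0.2],
    [0,-0.695,0.35],
    [0,-0.695,0.42],
    [0,-0.695,0.42]
  ],
  "rot": [
    [0,0,0],
    [0,0,0],
    [0,0,0],
    [0,0,0],
    [0,0,0],
    [0,0,0],
    [0,0,0],
    [0,0,0],
    [0,0,0]
  ]
}}

```text
time: 23.35
eef_pos: [0.5045, -0.1564, 0.0065]
eef_rot: [-0.001, 1.0, 0.0, -0.001]
wrist_force: [-1.0, -0.5, 0.1]
opening: 0.0549
grip_force: 0.0
```

>>> {"op": "arm_command", "data": {
  "slide": [
    [0,0,0],
    [0,0,0],
    [0,0,0],
    [0,0,0],
    [0,0,0],
    [0,0,0]
  ],
  "rot": [
    [0,0,0],
    [0,0,0],
    [0,0,0],
    [0,0,0],
    [0,0,0],
    [0,0,0]
  ],
  "jaw": 1,
  "grip_force": 15
}}

```text
time: 24.1
eef_pos: [0.5058, -0.158, 0.0082]
eef_rot: [-0.0, 1.0, 0.0, 0.001]
wrist_force: [-0.6, 0.4, 7.7]
opening: 0.03
grip_force: 15.0
```

>>> {"op": "arm_command", "data": {
  "slide": [
    [0,0,-0.2],
    [0,0,-0.36],
    [0.05,0.2,-0.36],
    [0.1,0.4,-0.36],
    [0.2,0.6,-0.36],
    [0.2,0.762,-0.36],
    [0.2,0.762,-0.36],
    [0.2,0.762,-0.3],
    [0.2,0.762,-0.23],
    [0.2,0.762,-0.23]
  ],
  "rot": [
    [0,0,0],
    [0,0,0],
    [0,0,0],
    [0,0,0],
    [0,0,0],
    [0,0,0],
    [0,0,0],
    [0,0,0],
    [0,0,0],
    [0,0,0]
  ]
}}

```text
time: 25.35
eef_pos: [0.4541, 0.0308, 0.0636]
eef_rot: [0.001, 1.0, -0.001, -0.001]
wrist_force: [-0.6, 0.2, -0.2]
opening: 0.0299
grip_force: 15.0
```

>>> {"op": "arm_command", "data": {
  "slide": [
    [0,0,0],
    [0,0,0],
    [0,0,0]
  ],
  "rot": [
    [0,0,0],
    [0,0,0],
    [0,0,0]
  ]
}}

```text
time: 25.72
eef_pos: [0.4554, 0.0326, 0.0653]
eef_rot: [0.0, 1.0, 0.0, 0.0]
wrist_force: [-0.1, 0.4, -0.2]
opening: 0.0299
grip_force: 15.0
```

Descend to about 0.049 (below the rim-contact height), then past the misfit stop.

>>> {"op": "arm_command", "data": {
  "slide": [
    [-0.001,0,0.02],
    [-0.001,0,0.032],
    [-0.001,0,0.042],
    [-0.001,0,0.054],
    [-0.001,0,0.064],
    [-0.001,0,0.064]
  ],
  "rot": [
    [0,0,0],
    [0,0,0],
    [0,0,0],
    [0,0,0],
    [0,0,0],
    [0,0,0]
  ]
}}

```text
time: 26.48
eef_pos: [0.4553, 0.0325, 0.0488]
eef_rot: [-0.0, 1.0, -0.0, -0.0]
wrist_force: [0.4, 0.5, 0.2]
opening: 0.0297
grip_force: 15.0
```

>>> {"op": "arm_command", "data": {
  "slide": [
    [0,0,0.01],
    [0,0,0.02],
    [0,0,0.03],
    [0,0,0.038],
    [0,0,0.038],
    [0,0,0.038]
  ],
  "rot": [
    [0,0,0],
    [0,0,0],
    [0,0,0],
    [0,0,0],
    [0,0,0],
    [0,0,0]
  ]
}}

```text
time: 27.22
eef_pos: [0.4554, 0.0325, 0.0395]
eef_rot: [-0.0, 1.0, 0.0, 0.0]
wrist_force: [-0.3, 0.4, -0.6]
opening: 0.0301
grip_force: 15.0
```

>>> {"op": "arm_command", "data": {
  "slide": [
    [0,0,0.012],
    [0,0,0.024],
    [0,0,0.036],
    [0,0,0.048],
    [0,0,0.06],
    [0,0,0.07],
    [0,0,0.078],
    [0,0,0.078],
    [0,0,0.078]
  ],
  "rot": [
    [0,0,0],
    [0,0,0],
    [0,0,0],
    [0,0,0],
    [0,0,0],
    [0,0,0],
    [0,0,0],
    [0,0,0],
    [0,0,0]
  ]
}}

```text
time: 28.35
eef_pos: [0.4554, 0.0325, 0.0201]
eef_rot: [0.0, 1.0, 0.0, 0.0]
wrist_force: [-1.1, -0.5, 4.7]
opening: 0.03
grip_force: 15.0
```

>>> {"op": "arm_command", "data": {
  "slide": [
    [0,0,0],
    [0,0,-0.15],
    [0,0,-0.3],
    [0,0,-0.45],
    [-0.04,0.2,-0.45],
    [-0.04,0.4,-0.45],
    [-0.04,0.6,-0.45],
    [-0.04,0.8,-0.45],
    [-0.04,0.97,-0.45],
    [-0.04,0.97,-0.45]
  ],
  "rot": [
    [0,0,0],
    [0,0,0],
    [0,0,0],
    [0,0,0],
    [0,0,0],
    [0,0,0],
    [0,0,0],
    [0,0,0],
    [0,0,0],
    [0,0,0]
  ]
}}

```text
time: 29.6
eef_pos: [0.4645, 0.2792, 0.1319]
eef_rot: [-0.003, 1.0, 0.0, -0.0]
wrist_force: [-0.2, -0.3, -0.8]
opening: 0.0297
grip_force: 15.0
```

>>> {"op": "arm_command", "data": {
  "slide": [
    [0,0,0],
    [0,0,0.15],
    [0,0,0.3],
    [0,0,0.4],
    [0,0,0.45],
    [0,0,0.465],
    [0,0,0.465],
    [0,0,0.465]
  ],
  "rot": [
    [0,0,0],
    [0,0,0],
    [0,0,0],
    [0,0,0],
    [0,0,0],
    [0,0,0],
    [0,0,0],
    [0,0,0]
  ]
}}

```text
time: 30.6
eef_pos: [0.4659, 0.2754, 0.0171]
eef_rot: [-0.0, 1.0, 0.0, 0.001]
wrist_force: [-0.1, 0.9, -0.6]
opening: 0.0297
grip_force: 15.0
```

>>> {"op": "arm_command", "data": {
  "slide": [
    [0,0,0.01],
    [0,0,0.013],
    [0,0,0.013]
  ],
  "rot": [
    [0,0,0],
    [0,0,0],
    [0,0,0]
  ]
}}

```text
time: 30.98
eef_pos: [0.4654, 0.2753, 0.0132]
eef_rot: [-0.0, 1.0, 0.0, 0.0]
wrist_force: [-0.9, -0.2, 3.8]
opening: 0.0301
grip_force: 15.0
```

>>> {"op": "arm_command", "data": {
  "slide": [
    [0,0,0],
    [0,0,0],
    [0,0,0],
    [0,0,-0.2],
    [0,0,-0.4],
    [0,-0.2,-0.4],
    [0,-0.4,-0.4],
    [0,-0.6,-0.4],
    [0,-0.8,-0.4],
    [0,-1,-0.4]
  ],
  "rot": [
    [0,0,0],
    [0,0,0],
    [0,0,0],
    [0,0,0],
    [0,0,0],
    [0,0,0],
    [0,0,0],
    [0,0,0],
    [0,0,0],
    [0,0,0]
  ],
  "jaw": 0.4
}}

```text
time: 32.22
eef_pos: [0.4653, 0.0236, 0.1131]
eef_rot: [-0.0, 1.0, 0.0, 0.0]
wrist_force: [1.2, 0.2, 0.2]
opening: 0.0551
grip_force: 0.0
```

>>> {"op": "arm_command", "data": {
  "slide": [
    [0,-0.25,0],
    [0.02,-0.5,0],
    [0.04,-0.75,0],
    [0.08,-1,0],
    [0.12,-1,0],
    [0.16,-1,0]
  ],
  "rot": [
    [0,0,0],
    [0,0,0],
    [0,0,0],
    [0,0,0],
    [0,0,0],
    [0,0,0]
  ]
}}

```text
time: 32.98
eef_pos: [0.4246, -0.2247, 0.1127]
eef_rot: [0.0, 1.0, 0.0, -0.0]
wrist_force: [-0.6, 0.1, -0.5]
opening: 0.0551
grip_force: 0.0
```

```bash
python3 - <<'E'
from look import *
s,t=find()
E
```

```text
[ 0.4244 -0.2232  0.1127]
scene [(np.float64(263.3), np.float64(129.8), 28), (np.float64(195.6), np.float64(227.8), 23), (np.float64(199.4), np.float64(239.9), 38), (np.float64(364.5), np.float64(274.9), 76), (np.float64(507.6), np.float64(279.5), 71)]
top [(np.float64(232.3), np.float64(114.7), 23), (np.float64(164.2), np.float64(209.0), 61), (np.float64(139.1), np.float64(224.7), 65)]
```

>>> {"op": "arm_command", "data": {
  "slide": [
    [0,-0.2,0],
    [-0.004,-0.345,0],
    [-0.004,-0.345,0],
    [-0.004,-0.345,0.2],
    [-0.004,-0.345,0.35],
    [-0.004,-0.345,0.42],
    [-0.004,-0.345,0.42]
  ],
  "rot": [
    [0,0,0],
    [0,0,0],
    [0,0,0],
    [0,0,0],
    [0,0,0],
    [0,0,0],
    [0,0,0]
  ]
}}

```text
time: 33.95
eef_pos: [0.4265, -0.3098, 0.0074]
eef_rot: [-0.001, 1.0, 0.001, -0.001]
wrist_force: [0.1, 0.0, 0.7]
opening: 0.0549
grip_force: 0.0
```

>>> {"op": "arm_command", "data": {
  "slide": [
    [0,0,0],
    [0,0,0],
    [0,0,0],
    [0,0,0],
    [0,0,0],
    [0,0,0]
  ],
  "rot": [
    [0,0,0],
    [0,0,0],
    [0,0,0],
    [0,0,0],
    [0,0,0],
    [0,0,0]
  ],
  "jaw": 1,
  "grip_force": 15
}}

```text
time: 34.7
eef_pos: [0.427, -0.3114, 0.0087]
eef_rot: [-0.0, 1.0, -0.0, 0.001]
wrist_force: [-0.3, 1.5, 6.6]
opening: 0.0287
grip_force: 15.0
```

>>> {"op": "arm_command", "data": {
  "slide": [
    [0,0,-0.2],
    [0,0,-0.38],
    [-0.02,0.2,-0.38],
    [-0.04,0.4,-0.38],
    [-0.06,0.6,-0.38],
    [-0.08,0.8,-0.38],
    [-0.1,1,-0.38],
    [-0.116,1,-0.38],
    [-0.116,1,-0.38]
  ],
  "rot": [
    [0,0,0],
    [0,0,0],
    [0,0,0],
    [0,0,0],
    [0,0,0],
    [0,0,0],
    [0,0,0],
    [0,0,0],
    [0,0,0]
  ]
}}

```text
time: 35.83
eef_pos: [0.4557, -0.0616, 0.1032]
eef_rot: [-0.0, 1.0, -0.0, 0.0]
wrist_force: [-0.2, -0.7, 0.2]
opening: 0.0287
grip_force: 15.0
```

>>> {"op": "arm_command", "data": {
  "slide": [
    [0,0.2,0],
    [0,0.375,0],
    [0,0.375,0.05],
    [0,0.375,0.1],
    [0,0.375,0.15],
    [0,0.375,0.15],
    [0,0.375,0.15]
  ],
  "rot": [
    [0,0,0],
    [0,0,0],
    [0,0,0],
    [0,0,0],
    [0,0,0],
    [0,0,0],
    [0,0,0]
  ]
}}

```text
time: 36.7
eef_pos: [0.4555, 0.0318, 0.0655]
eef_rot: [0.001, 1.0, -0.0, -0.0]
wrist_force: [1.3, 0.6, -0.8]
opening: 0.0291
grip_force: 15.0
```

>>> {"op": "arm_command", "data": {
  "slide": [
    [0,0,0],
    [0,0,0]
  ],
  "rot": [
    [0,0,0],
    [0,0,0]
  ]
}}

```text
time: 36.95
eef_pos: [0.4556, 0.0326, 0.0658]
eef_rot: [-0.0, 1.0, 0.0, 0.0]
wrist_force: [0.6, 0.5, 0.2]
opening: 0.029
grip_force: 15.0
```

>>> {"op": "arm_command", "data": {
  "slide": [
    [0,0,0.02],
    [0,0,0.032],
    [0,0,0.042],
    [0,0,0.054],
    [0,0,0.064],
    [0,0,0.07],
    [0,0,0.07]
  ],
  "rot": [
    [0,0,0],
    [0,0,0],
    [0,0,0],
    [0,0,0],
    [0,0,0],
    [0,0,0],
    [0,0,0]
  ]
}}

```text
time: 37.83
eef_pos: [0.4554, 0.0325, 0.0479]
eef_rot: [-0.0, 1.0, -0.0, -0.0]
wrist_force: [0.0, -1.1, -1.2]
opening: 0.0287
grip_force: 15.0
```

>>> {"op": "arm_command", "data": {
  "slide": [
    [0,0,0.01],
    [0,0,0.02],
    [0,0,0.03],
    [0,0,0.04],
    [0,0,0.042],
    [0,0,0.042]
  ],
  "rot": [
    [0,0,0],
    [0,0,0],
    [0,0,0],
    [0,0,0],
    [0,0,0],
    [0,0,0]
  ]
}}

```text
time: 38.58
eef_pos: [0.4557, 0.0326, 0.0382]
eef_rot: [0.0, 1.0, 0.0, 0.0]
wrist_force: [-3.7, -0.8, 16.8]
opening: 0.029
grip_force: 15.0
```

>>> {"op": "arm_command", "data": {
  "slide": [
    [0,0,0],
    [0,0,-0.15],
    [0,0,-0.35],
    [-0.15,-0.2,-0.38],
    [-0.3,-0.4,-0.38],
    [-0.45,-0.6,-0.38],
    [-0.6,-0.8,-0.38],
    [-0.78,-1,-0.38],
    [-0.78,-1,-0.38],
    [-0.78,-1,-0.38]
  ],
  "rot": [
    [0,0,0],
    [0,0,0],
    [0,0,0],
    [0,0,0],
    [0,0,0],
    [0,0,0],
    [0,0,0],
    [0,0,0],
    [0,0,0],
    [0,0,0]
  ]
}}

```text
time: 39.83
eef_pos: [0.6499, -0.2174, 0.1316]
eef_rot: [0.0, 1.0, 0.0, -0.001]
wrist_force: [0.1, 0.4, -0.3]
opening: 0.0287
grip_force: 15.0
```

>>> {"op": "arm_command", "data": {
  "slide": [
    [0,-0.2,0],
    [0,-0.29,0],
    [0,-0.29,0.1],
    [0,-0.29,0.3],
    [0,-0.29,0.4],
    [0,-0.29,0.46],
    [0,-0.29,0.46]
  ],
  "rot": [
    [0,0,0],
    [0,0,0],
    [0,0,0],
    [0,0,0],
    [0,0,0],
    [0,0,0],
    [0,0,0]
  ]
}}

```text
time: 40.7
eef_pos: [0.6501, -0.2888, 0.017]
eef_rot: [-0.0, 1.0, 0.0, -0.001]
wrist_force: [0.4, 0.6, -0.0]
opening: 0.0287
grip_force: 15.0
```

>>> {"op": "arm_command", "data": {
  "slide": [
    [0,0,0.01],
    [0,0,0.017],
    [0,0,0.017]
  ],
  "rot": [
    [0,0,0],
    [0,0,0],
    [0,0,0]
  ]
}}

```text
time: 41.08
eef_pos: [0.6507, -0.29, 0.0138]
eef_rot: [-0.0, 1.0, -0.0, 0.0]
wrist_force: [0.4, -0.4, -0.7]
opening: 0.0286
grip_force: 15.0
```

>>> {"op": "arm_command", "data": {
  "slide": [
    [0,0,0],
    [0,0,0],
    [0,0,0],
    [0,0,-0.2],
    [0,0,-0.4],
    [0.2,0.2,-0.6],
    [0.4,0.4,-0.7],
    [0.6,0.6,-0.8],
    [0.8,0.8,-0.8],
    [0.8,1,-0.8]
  ],
  "rot": [
    [0,0,0],
    [0,0,0],
    [0,0,0],
    [0,0,0],
    [0,0,0],
    [0,0,0],
    [0,0,0],
    [0,0,0],
    [0,0,0],
    [0,0,0]
  ],
  "jaw": 0.4
}}

```text
time: 42.32
eef_pos: [0.462, -0.0708, 0.2109]
eef_rot: [0.001, 1.0, 0.0, 0.0]
wrist_force: [0.2, 0.9, 0.3]
opening: 0.0552
grip_force: 0.0
```

```bash
python3 - <<'E'
from look import *
s,t=find()
R=lambda im,w,h:cv2.resize(im,(w,h),interpolation=cv2.INTER_CUBIC)
im=np.zeros((560,800,3),np.uint8); im[:400,:400]=R(t["frame"][160:260,95:195,::-1],400,400)
im[:240,400:]=R(t["frame"][130:190,300:400,::-1],400,240); im[250:550,400:]=R(s["frame"][185:335,282:482,::-1],400,300)
cv2.imwrite("pics/e1.png",im); np.save("pics/t.npy",t["frame"])
E
```

```text
[ 0.4617 -0.0642  0.2104]
scene [(np.float64(197.0), np.float64(149.5), 22), (np.float64(218.6), np.float64(163.7), 34), (np.float64(195.7), np.float64(227.9), 24), (np.float64(199.5), np.float64(240.0), 39), (np.float64(364.5), np.float64(274.9), 76), (np.float64(507.7), np.float64(279.5), 70)]
top [(np.float64(363.8), np.float64(157.4), 51), (np.float64(337.2), np.float64(174.3), 71), (np.float64(164.4), np.float64(209.0), 41), (np.float64(139.6), np.float64(224.6), 40)]
```

View pics/e1.png

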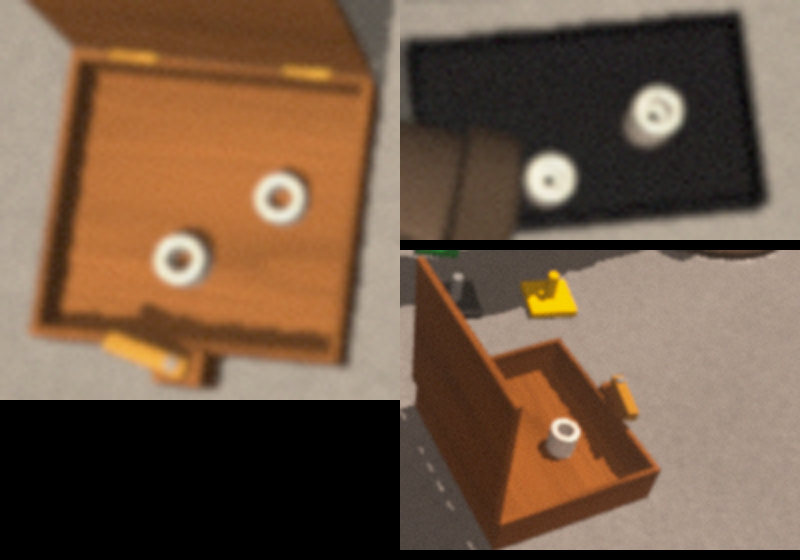

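>>> {"op": "arm_command", "data": {
  "slide": [
    [0,0.25,0],
    [0,0.5,0],
    [0,0.75,0],
    [0.04,1,0],
    [0.04,1,0],
    [0.04,1,0]
  ],
  "rot": [
    [0,0,0],
    [0,0,0],
    [0,0,0],
    [0,0,0],
    [0,0,0],
    [0,0,0]
  ],
  "jaw": 1
}}

```text
time: 43.18
eef_pos: [0.454, 0.1783, 0.2104]
eef_rot: [-0.0, 1.0, -0.0, 0.0]
wrist_force: [-0.3, -0.8, 0.1]
opening: 0.0019
grip_force: 0.0
```

>>> {"op": "arm_command", "data": {
  "slide": [
    [0,0.25,0],
    [0,0.46,0],
    [0,0.46,0.2],
    [0,0.46,0.4],
    [0,0.46,0.55],
    [0,0.46,0.58],
    [0,0.46,0.58]
  ],
  "rot": [
    [0,0,0],
    [0,0,0],
    [0,0,0],
    [0,0,0],
    [0,0,0],
    [0,0,0],
    [0,0,0]
  ]
}}

```text
time: 44.05
eef_pos: [0.4549, 0.2929, 0.0661]
eef_rot: [0.001, 1.0, -0.0, 0.0]
wrist_force: [-0.1, -0.5, 0.8]
opening: 0.0004
grip_force: 0.0
```

>>> {"op": "arm_command", "data": {
  "slide": [
    [0.04,0.012,0],
    [0.08,0.012,0],
    [0.1,0.012,0],
    [0.12,0.012,0],
    [0.14,0.012,0],
    [0.15,0.012,0],
    [0.15,0.012,0]
  ],
  "rot": [
    [0,0,0],
    [0,0,0],
    [0,0,0],
    [0,0,0],
    [0,0,0],
    [0,0,0],
    [0,0,0]
  ]
}}

```text
time: 44.92
eef_pos: [0.4175, 0.2972, 0.0657]
eef_rot: [0.0, 1.0, 0.0, 0.001]
wrist_force: [4.5, 1.6, -0.2]
opening: 0.0002
grip_force: 2.3
```

>>> {"op": "arm_command", "data": {
  "slide": [
    [-0.1,0,0],
    [-0.1,0,-0.2],
    [-0.1,0,-0.4],
    [-0.1,0,-0.6],
    [-0.1,-0.1,-0.8],
    [-0.1,-0.15,-0.95],
    [-0.1,-0.15,-0.95],
    [-0.1,-0.15,-0.95]
  ],
  "rot": [
    [0,0,0],
    [0,0,0],
    [0,0,0],
    [0,0,0],
    [0,0,0],
    [0,0,0],
    [0,0,0],
    [0,0,0]
  ]
}}

```text
time: 45.92
eef_pos: [0.4406, 0.2594, 0.3021]
eef_rot: [-0.0, 1.0, -0.0, -0.001]
wrist_force: [-0.9, 0.2, 0.5]
opening: 0.0004
grip_force: 0.0
```

```bash
python3 - <<'E'
from look import *
s,t=find(); S=s["frame"][:,:,::-1];T=t["frame"][:,:,::-1]
R=lambda im,w,h:cv2.resize(im,(w,h),interpolation=cv2.INTER_CUBIC)
im=np.zeros((450,800,3),np.uint8); im[:,:395]=R(T[140:260,90:195],395,450); im[:,400:]=R(S[185:335,282:415],400,450); cv2.imwrite("pics/e2.png",im)
E
```

```text
[0.4404 0.2595 0.3016]
scene [(np.float64(196.8), np.float64(149.4), 21), (np.float64(218.8), np.float64(163.7), 34), (np.float64(195.5), np.float64(227.7), 22), (np.float64(199.6), np.float64(239.8), 38), (np.float64(364.5), np.float64(274.9), 76), (np.float64(507.7), np.float64(279.5), 70)]
top [(np.float64(363.6), np.float64(157.6), 38), (np.float64(337.1), np.float64(174.1), 66), (np.float64(164.4), np.float64(209.1), 39)]
```

View pics/e2.png

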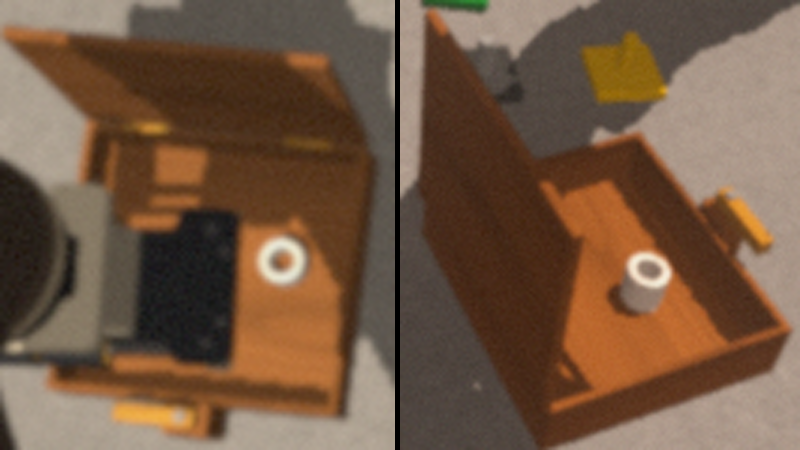

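>>> {"op": "arm_command", "data": {
  "slide": [
    [-0.25,0,0],
    [-0.5,0,0],
    [-0.75,0,0],
    [-1,0,0],
    [-1,0,0],
    [-1,0,0]
  ],
  "rot": [
    [0,0,0],
    [0,0,0],
    [0,0,0],
    [0,0,0],
    [0,0,0],
    [0,0,0]
  ]
}}

```text
time: 46.78
eef_pos: [0.6909, 0.2594, 0.3009]
eef_rot: [0.0, 1.0, -0.001, -0.001]
wrist_force: [-0.9, -0.8, 0.1]
opening: 0.0007
grip_force: 0.0
```

>>> {"op": "arm_command", "data": {
  "slide": [
    [0,0,0.1],
    [0,0,0.25],
    [0,0,0.4],
    [0,0,0.4],
    [0,0,0.4]
  ],
  "rot": [
    [0,0,0],
    [0,0,0],
    [0,0,0],
    [0,0,0],
    [0,0,0]
  ]
}}

```text
time: 47.4
eef_pos: [0.6913, 0.2602, 0.2052]
eef_rot: [-0.0, 1.0, 0.001, 0.001]
wrist_force: [0.1, -0.1, 0.7]
opening: 0.0005
grip_force: 0.0
```

>>> {"op": "arm_command", "data": {
  "slide": [
    [0.1,0,0],
    [0.18,0,0],
    [0.26,0,0],
    [0.33,0,0],
    [0.41,0,0.01],
    [0.49,0,0.02],
    [0.57,0,0.04],
    [0.64,0,0.07]
  ],
  "rot": [
    [0,0,0],
    [0,0,0],
    [0,0,0],
    [0,0,0],
    [0,0,0],
    [0,0,0],
    [0,0,0],
    [0,0,0]
  ]
}}

```text
time: 48.4
eef_pos: [0.5322, 0.2602, 0.1881]
eef_rot: [-0.0, 1.0, 0.002, 0.002]
wrist_force: [0.8, 0.9, -0.2]
opening: 0.0005
grip_force: 0.4
```

>>> {"op": "arm_command", "data": {
  "slide": [
    [0.065,0,0.04],
    [0.13,0,0.09],
    [0.18,0,0.15],
    [0.23,0,0.21],
    [0.27,0,0.28],
    [0.3,0,0.35],
    [0.32,0,0.4],
    [0.33,0,0.45],
    [0.33,0,0.48]
  ],
  "rot": [
    [0,0,0],
    [0,0,0],
    [0,0,0],
    [0,0,0],
    [0,0,0],
    [0,0,0],
    [0,0,0],
    [0,0,0],
    [0,0,0]
  ]
}}

```text
time: 49.52
eef_pos: [0.449, 0.2596, 0.0652]
eef_rot: [-0.0, 1.0, 0.0, 0.0]
wrist_force: [-0.7, 0.7, 0.3]
opening: 0.0003
grip_force: 0.2
```

>>> {"op": "arm_command", "data": {
  "slide": [
    [0,0,0],
    [0,0,0.02],
    [0,0,0.03],
    [0,0,0.035],
    [0,0,0.035]
  ],
  "rot": [
    [0,0,0],
    [0,0,0],
    [0,0,0],
    [0,0,0],
    [0,0,0]
  ]
}}

```text
time: 50.15
eef_pos: [0.4492, 0.2596, 0.0583]
eef_rot: [0.0, 1.0, 0.001, 0.0]
wrist_force: [-7.1, -3.9, 26.5]
opening: 0.0003
grip_force: 13.4
```

>>> {"op": "arm_command", "data": {
  "slide": [
    [0,0,-0.1],
    [0,0,-0.26],
    [0.17,0.11,-0.26],
    [0.34,0.22,-0.26],
    [0.34,0.22,-0.26],
    [0.34,0.22,-0.26]
  ],
  "rot": [
    [0,0,0],
    [0,0,0],
    [0,0,0],
    [0,0,0],
    [0,0,0],
    [0,0,0]
  ]
}}

```text
time: 50.9
eef_pos: [0.3643, 0.3144, 0.1218]
eef_rot: [-0.0, 1.0, 0.0, 0.0]
wrist_force: [-0.5, 0.4, -0.3]
opening: 0.0004
grip_force: 0.0
```

```bash
python3 - <<'E'
from look import *
s,t=find(); S=s["frame"][:,:,::-1]; T=t["frame"][:,:,::-1]
R=lambda im,w,h:cv2.resize(im,(w,h),interpolation=cv2.INTER_CUBIC)
im=np.zeros((450,800,3),np.uint8); im[:,:395]=R(T[140:260,90:195],395,450); im[:,400:]=R(S[205:325,315:422],400,450); cv2.imwrite("pics/e3.png",im)
E
```

```text
[0.365  0.3137 0.1218]
scene [(np.float64(218.7), np.float64(164.0), 21), (np.float64(199.3), np.float64(240.2), 23), (np.float64(228.9), np.float64(258.6), 54), (np.float64(507.6), np.float64(279.6), 65)]
top [(np.float64(336.5), np.float64(173.7), 41)]
```

View pics/e3.png

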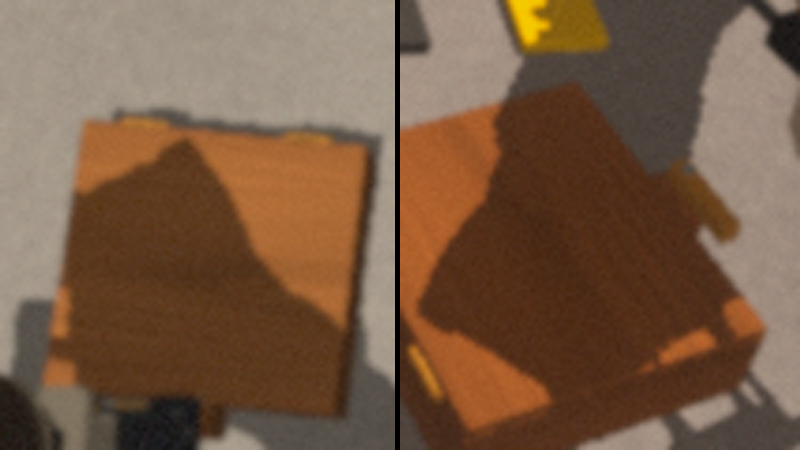

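>>> {"op": "arm_command", "data": {
  "slide": [
    [0,0,0.15],
    [0,0,0.229],
    [0,0,0.229],
    [0,0,0.229]
  ],
  "rot": [
    [0,0,0],
    [0,0,0],
    [0,0,0],
    [0,0,0]
  ]
}}

```text
time: 51.5
eef_pos: [0.3649, 0.3141, 0.065]
eef_rot: [0.001, 1.0, 0.0, 0.0]
wrist_force: [-0.3, -0.4, 0.1]
opening: 0.0005
grip_force: 0.0
```

>>> {"op": "arm_command", "data": {
  "slide": [
    [-0.04,-0.006,0],
    [-0.084,-0.012,0],
    [-0.11,-0.014,0],
    [-0.135,-0.016,0],
    [-0.17,-0.034,0],
    [-0.197,-0.064,0],
    [-0.212,-0.09,0],
    [-0.212,-0.105,0],
    [-0.212,-0.112,0],
    [-0.212,-0.112,0]
  ],
  "rot": [
    [0,0,0],
    [0,0,0],
    [0,0,0],
    [0,0,0],
    [0,0,0],
    [0,0,0],
    [0,0,0],
    [0,0,0],
    [0,0,0],
    [0,0,0]
  ]
}}

```text
time: 52.75
eef_pos: [0.4172, 0.2866, 0.0646]
eef_rot: [-0.0, 1.0, 0.0, 0.0]
wrist_force: [2.9, 0.9, 2.3]
opening: 0.0005
grip_force: 1.3
```

>>> {"op": "arm_command", "data": {
  "slide": [
    [0,0.08,0],
    [0,0.08,-0.2],
    [0.2,0.08,-0.4],
    [0.2,-0.3,-0.4],
    [0.2,-0.6,-0.4],
    [0.1,-0.9,-0.4]
  ],
  "rot": [
    [0,0,0],
    [0,0,0],
    [0,0,0],
    [0,0,0],
    [0,0,0],
    [0,0,0]
  ]
}}

```text
time: 53.5
eef_pos: [0.3788, 0.1203, 0.1641]
eef_rot: [-0.002, 1.0, 0.0, -0.001]
wrist_force: [1.4, -0.2, 0.1]
opening: 0.0004
grip_force: 0.0
```

```bash
python3 - <<'E'
from look import *
s,t=find(); S=s["frame"][:,:,::-1]; T=t["frame"][:,:,::-1]
R=lambda im,w,h:cv2.resize(im,(w,h),interpolation=cv2.INTER_CUBIC)
im=np.zeros((450,800,3),np.uint8); im[:,:395]=R(T[140:260,90:195],395,450); im[:,400:]=R(S[205:325,315:422],400,450); cv2.imwrite("pics/e4.png",im)
E
```

```text
[0.3799 0.1159 0.1642]
scene [(np.float64(196.6), np.float64(149.4), 17), (np.float64(218.7), np.float64(163.6), 27), (np.float64(195.7), np.float64(227.6), 17), (np.float64(199.6), np.float64(239.8), 30), (np.float64(227.8), np.float64(259.3), 128), (np.float64(507.7), np.float64(279.6), 67)]
top [(np.float64(363.7), np.float64(157.6), 40), (np.float64(337.1), np.float64(174.1), 65)]
```

View pics/e4.png

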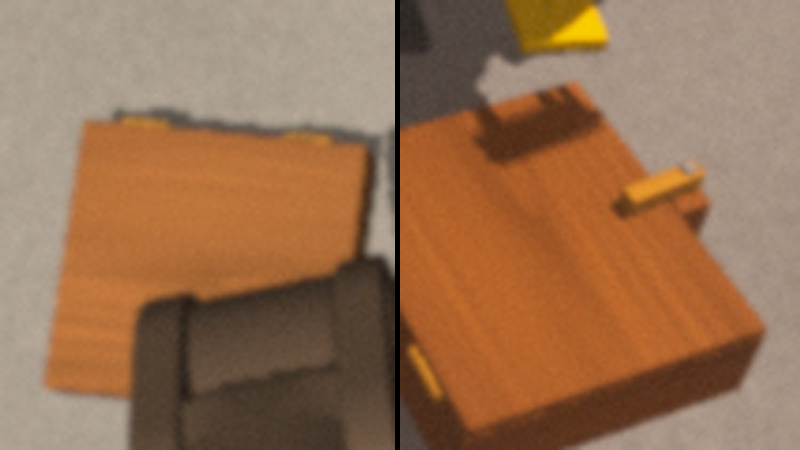

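>>> {"op": "arm_command", "data": {
  "slide": [
    [0,0,0],
    [0,0,0],
    [0,0,0],
    [0,0,0]
  ],
  "rot": [
    [0,0,0],
    [0,0,0],
    [0,0,0],
    [0,0,0]
  ]
}}

```text
time: 54.1
eef_pos: [0.3799, 0.121, 0.1639]
eef_rot: [-0.001, 1.0, -0.0, -0.0]
wrist_force: [0.3, 0.5, 0.7]
opening: 0.0006
grip_force: 0.0
```

```bash
python3 -c "
from cell import ctrl
print(ctrl.hand_in())"
```

```text
the job is handed in; nothing more can be done
None
```

The job is handed in with no verdict returned: the 26 and 32 mm sleeves fit and are in the case, the 20 and 38 mm ones stopped partway and are in the mail tray, and the last pictures show the lid closed and the turnbutton across it.

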